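Clear the saw stop: scoop the turned blanks into the tin

ROBOT

A 6-joint arm with a two-finger parallel gripper is mounted at the origin on the work surface. World frame = base frame: x ahead of the robot, y to its left, z up, the work surface at z = 0. Lengths are in m, angles in degrees, forces in N, time in s.
With the tool pointing down it reaches from about 0.3 to 0.75 m from the base axis. Payload 8.5 kg.
Tool frame: the origin (TCP) lies on the mounting face of the last link; the fingertips stand 173 mm ahead of it and the grasp point (between the pads) lies 155 mm ahead of it (env.tips_ahead is the distance from the TCP to the fingertips, in m); z points along the fingers, x is the direction in which the jaws open and shut, and the axes are right-handed (so a half turn about z gives the same grasp; the last joint's range is limited). The gripper opens to 85 mm and grips with 20 to 120 N. Pads are 22 mm wide; open, the fingers measure 114 mm over their backs; the gripper's body (76 mm by 85 mm) begins 54 mm behind the grasp point. The pads swing forward as they close: fully open they stand 13 mm farther back than shut.
Start: joints at [56.476, 21.807, 74.336, -0, 83.858, -12.336], TCP at [0.199, 0.513, 0.405] pointing down, gripper open.
Joint ranges: [-178.18, 178.18], [-50.72, 133.34], [12.68, 142.11], [-81.47, 261.47], [9.98, 163.14], [-165.26, 165.26]. Speed limits (degrees/s): [136.94, 136.94, 180, 180, 180, 180].

INTERFACE

Orientations are given as a 3x3 rotation matrix whose columns are the frame's x, y, z axes.
In Python, from rig import env gives the robot as it stands. The module is installed in compiled form; this text tells all that it offers.
- The arm moves only by the tool step_arm, never from a script. Its argument "increments" is a list of rows, each an object of numbers: "x", "y", "z": the shift along the tool's x, y, z in cm; "wx", "wy", "wz": the turn, a rotation vector about the tool's x, y, z in rad; "gripper": the finger opening in cm, from 0 to 8.54. A call has 1 to 20 rows; each row shifts and turns the commanded pose from where the row before left it, along the tool's axes as they then stand; what a row does not reach is not made up. A row lasts 1/10 s, in which the tool goes at most 50 mm and 8.59 degrees, less where a joint would pass 70% of its speed; a pose out of reach is approached as far as the arm can. A call with a gripper value outside its range is refused whole. The fingers move at their own pace and stop on an object; "newtons" is the grip in N (left out, the last holds). Time passes only in rows, so rows that do not move let the fingers close. It gives the time, the measured TCP pose, the force and the opening at its end, in the units of the state.
- env.observe(): the state, without advancing time (a new reading comes with each control period).
- env.get_image(name): name is "scene" or "top" or "wrist"; returns a dict with "color" (420x560x3 uint8, blue, green, red), "camera_matrix" (3x3 intrinsics, pixels), "rvec" (rotation vector, rad) and "tvec" (3), from world to camera coordinates, as OpenCV has them. Camera axes: x right, y down, z forward; pixel columns grow to the right and rows downward; lengths in m; the calibration is good to about 2 mm. A picture is of the moment at which its call begins. There is no depth.
- env.close_job(): hands the job in, once; it reports no verdict.
The state is a dict: "time_s": time; "q": joint angles; "qvel": joint speeds; "joint_efforts": joint torques, N m; "position": TCP position; "tool_rot": TCP orientation; "ft_force": force on the tool from outside, world axes, zero at the start; "wrist_torque": the same for the moment, N m; "grip_width": finger opening in m.
Only numpy, scipy, OpenCV 4.12 (cv2) and the standard library are available. Lean on these libraries where they do the work, as an engineer would, in place of code of your own. Each camera call takes 0.05 s, during which the arm holds its last target. There are 200 camera calls.

TASK

First drop the waste stick that lies across the mouth of the three-sided wooden stop into the slatted scrap crate. Then use the scoop to pick up the three round wooden blanks inside the stop and tip them all into the round tin, without touching the blanks with the gripper or arm. Finally lay the scoop back flat on the table, the right way up, and leave the other things on the table where they are.

Things in the scene. Friction and masses are not known exactly. Their poses are not given: they have to be found in the camera images.
- stop: U-shaped wooden stop on the table, no floor: back wall and two side walls, 32 mm high, 15 mm thick. Inside 150 mm wide (y), 115 mm deep (x); open at its -x side, roughly towards the robot. Origin on the table at the middle of the inside (back wall's inner face x=+57.5 mm, mouth x=-57.5 mm, side walls' inner faces y=+-75 mm). Fixed.
- blank1: plain wooden bun-shaped blank, a disc 42 mm in diameter and 28 mm thick with edges rounded by 10 mm, 25 g; origin at its centre, z along its axis. Starts flat on the table inside the stop; slides rather than rolls. A scoop nose pushed along the table goes under it once it is stopped by a wall.
- blank2: plain wooden bun-shaped blank, a disc 42 mm in diameter and 28 mm thick with edges rounded by 10 mm, 25 g; origin at its centre, z along its axis. Starts flat on the table inside the stop; slides rather than rolls. A scoop nose pushed along the table goes under it once it is stopped by a wall.
- blank3: plain wooden bun-shaped blank, a disc 42 mm in diameter and 28 mm thick with edges rounded by 10 mm, 25 g; origin at its centre, z along its axis. Starts flat on the table inside the stop; slides rather than rolls. A scoop nose pushed along the table goes under it once it is stopped by a wall.
- scoop: steel hand scoop lying flat, 210 mm long, 0.26 kg. Origin under the pan's middle; x to the open nose, z up. Pan 110 mm long (nose x=+55, back x=-55 mm), 116 wide; flat floor 2 mm thick; side walls 28 high, from 20 mm behind the nose; back wall 49 high. Level flat-sided handle 22 wide (y), 26 high, x=-55 to -155 mm, centre line z=47 mm. Balances on the pan when released.
- stick: waste stick of plain wood, 140 mm long (its y), 26 mm wide (its x), 24 mm high, 60 g; origin at the centre of its underside. Starts flat on the table across the mouth of the stop, outside it.
- tin: open round metal tin, outer diameter 170 mm, 75 mm high, wall 3 mm, floor 5 mm; origin at the centre of its underside. Fixed.
- crate: open-topped slatted wooden scrap crate, 210 mm (x) by 170 mm (y), 100 mm high, walls 8 mm; origin at the centre of its underside. Fixed.
- glue: bystander, to be left alone: closed white glue bottle, 56 mm diameter, 150 mm tall; origin on its underside
- wax: bystander, to be left alone: closed round wax tin, 90 mm diameter, 60 mm tall; origin on its underside
- sander: bystander, to be left alone: cork sanding block 100 x 65 x 35 mm; origin on its underside
- tape: bystander, to be left alone: tape measure case 70 x 40 x 60 mm; origin on its underside

How it is judged:
By the outcome, as a careful person would: the job done as asked, in the order asked, and still so for the second after the job is handed in, with the robot touching nothing.
It also fails if it takes over 72 s, if anything falls off the work surface, if the arm or the gripper's body presses on something with over 40 N, if the wrist force passes 120 N, or if a joint passes its speed limit or range.

## Working session

There is one attempt and no reset: what is moved stays moved. The work goes in short steps, Python scripts to look and compute and a tool call to move; the robot and the scene stay as the last step left them, time stands still between calls to the robot, and variables do not carry over. Pictures are saved under pics/ and viewed, about 8 in all and at most 12, crops included, and the job is handed in when it is done.

Besides the shell and the picture viewer there is one more tool, called after ">>>" in YAML: its name, and indented under it one key for each argument. step_arm: Moves the arm, as the interface text tells. Its arguments: {"type":"object","properties":{"increments":{"type":"array"},"newtons":{"type":"number"}},"required":["increments"]}

```bash
mkdir -p pics; ls; cat > h.py <<'E'
import numpy as np, cv2
from rig import env
def cam(n):
    d=env.get_image(n); R=cv2.Rodrigues(np.array(d['rvec'],float))[0]; t=np.array(d['tvec'],float).ravel()
    return d['color'],np.array(d['camera_matrix']),R,t
def ray(c,uv,z):
    _,K,R,t=c; o=-R.T@t; v=R.T@np.linalg.solve(K,[uv[0],uv[1],1.]); return o+v*(z-o[2])/v[2]
def proj(c,p):
    _,K,R,t=c; q=K@(R@np.array(p,float)+t); return q[:2]/q[2]
E
python3 - <<'E'
from h import *
import pickle
for n in ['top','scene']:
    c=cam(n); cv2.imwrite(f'pics/{n}0.png',cv2.resize(c[0],None,fx=1.42,fy=1.42)); pickle.dump(c,open(f'{n}0.pkl','wb'))
    print(n,-c[2].T@c[3],c[1][0,0])
print(env.observe())
E
```

```text
pics
top [ 0.34774338 -0.0053752   0.8919412 ] 393.95895787787236
scene [1.01457501 0.208813   0.78890008] 424.8648709624862
{'time_s': 0.1, 'q': array([ 5.64760971e+01,  2.18371833e+01,  7.43781091e+01,  3.61940771e-04,
        8.38575404e+01, -1.23346436e+01]), 'qvel': array([ 0.0584809 , -0.03851124, -0.04610103,  0.0021866 ,  0.00920929,
        0.03535711]), 'joint_efforts': array([ 3.82486891e-03, -4.49217904e+01, -2.31655920e+01, -1.86321727e-04,
        3.64895874e-03, -2.70685507e-05]), 'position': array([0.19876841, 0.51278778, 0.40418642]), 'tool_rot': array([[ 3.61449985e-01,  9.32391231e-01, -7.07285719e-04],
       [ 9.32390674e-01, -3.61450570e-01, -1.05625179e-03],
       [-1.24048873e-03, -2.77684414e-04, -9.99999192e-01]]), 'ft_force': array([-1.17220577, -0.06739648, -0.99366552]), 'wrist_torque': array([-0.01321805, -0.01186529, -0.00172956]), 'grip_width': 0.08546547535141523}
```

View pics/top0.png

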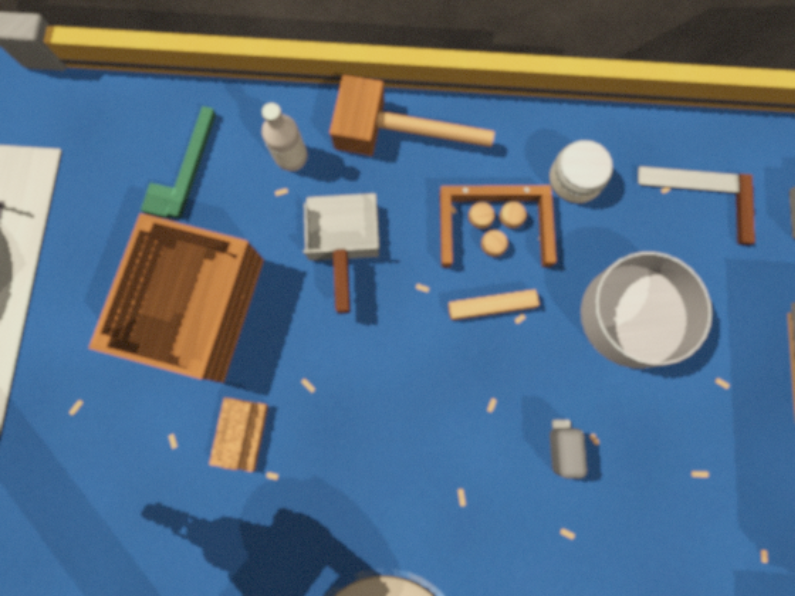

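View pics/scene0.png

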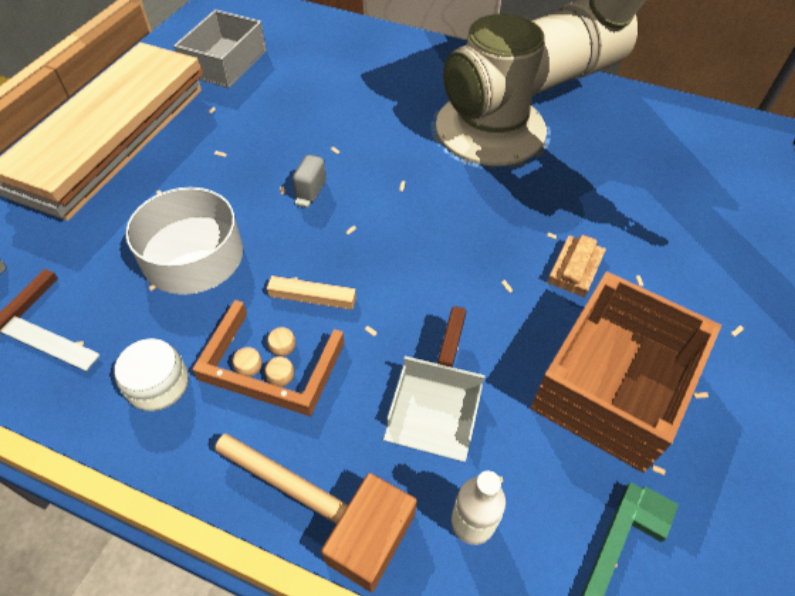

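The top view (pixels in the 1.42x view) shows the stop around (498,225), with blanks at (481,214), (514,214) and (495,242). The stick is at (494,304), the scoop pan at (342,226) with its handle end at (342,310), the tin at (650,310) and the crate at (178,298). Next I'll measure these.

```bash
python3 - <<'E'
from h import *
import pickle
c=pickle.load(open('top0.pkl','rb')); s=1.42
im=c[0]; hsv=cv2.cvtColor(im,cv2.COLOR_BGR2HSV)
for uv in [(481,214),(494,304),(445,230),(342,285),(342,215)]:
    print('hsv',uv,hsv[int(uv[1]/s),int(uv[0]/s)])
m=((hsv[...,0]<30)|(hsv[...,0]>170))&(hsv[...,1]>60)
m=(m&(hsv[...,2]>60)).astype(np.uint8)
n,l,st,ce=cv2.connectedComponentsWithStats(m)
for i in range(1,n):
    if st[i,4]<120: continue
    cs,_=cv2.findContours((l==i).astype(np.uint8),0,2)
    r=cv2.minAreaRect(cs[0]); P=[ray(c,p,0.028)[:2].round(3).tolist() for p in cv2.boxPoints(r)]
    print(ce[i].round(1)*s,st[i,4],hsv[l==i].mean(0).round(),P)
V=lambda u,v,z:ray(c,(u/s,v/s),z)[:3].round(4)
print('stop outer',[V(*p,.032) for p in [(440,186),(551,185),(557,264),(441,266)]])
print('inner',[V(*p,.032) for p in [(452,199),(541,199),(545,266),(452,265)]])
print('pan floor?',[V(*p,.028) for p in [(304,199),(376,194),(379,257),(305,260)]])
print('handle end',V(342,311,.06),V(340,252,.06))
print('tin rim',V(653,309,.075),V(597,309,.075),V(710,309,.075),V(653,254,.075),V(653,366,.075))
print('crate rim',[V(*p,.1) for p in [(142,215),(262,262),(223,381),(90,348)]])
print('glue top',V(271,111,.15),'wax',V(585,164,.06),'tape',V(569,455,.06),'mallet',V(356,115,.05), V(493,138,.03))
E
```

```text
hsv (481, 214) [ 18 109 229]
hsv (494, 304) [ 19 104 228]
hsv (445, 230) [ 14 156 196]
hsv (342, 285) [ 11 170 138]
hsv (342, 215) [ 23  28 215]
[370.478   8.236] 238 [17. 65. 70.] [[1.057, 0.167], [1.064, 0.056], [1.015, 0.052], [1.008, 0.162]]
[475.416  12.78 ] 173 [17. 65. 66.] [[1.019, -0.048], [1.078, -0.051], [1.073, -0.115], [1.014, -0.111]]
[420.746  71.994] 18227 [ 20. 148. 154.] [[0.972, 0.685], [1.143, -0.635], [0.858, -0.628], [0.699, 0.614]]
[607.05   11.076] 179 [16. 65. 69.] [[1.087, -0.281], [1.091, -0.348], [1.031, -0.348], [1.027, -0.281]]
[548.262  27.69 ] 178 [17. 65. 68.] [[1.043, -0.174], [1.068, -0.237], [1.013, -0.252], [0.988, -0.19]]
[744.932 209.734] 517 [ 18. 150. 125.] [[0.771, -0.524], [0.773, -0.55], [0.655, -0.543], [0.653, -0.518]]
[497.994 213.   ] 2172 [ 15. 136. 172.] [[0.717, -0.037], [0.73, -0.226], [0.595, -0.228], [0.582, -0.045]]
[178.778 297.774] 9558 [ 14. 162. 135.] [[0.413, 0.491], [0.65, 0.46], [0.593, 0.235], [0.363, 0.278]]
[493.876 242.394] 258 [ 16. 109. 204.] [[0.615, -0.103], [0.653, -0.119], [0.637, -0.155], [0.599, -0.139]]
[340.5
[... 750 characters left out ...]
]), array([ 0.5919, -0.2108,  0.032 ]), array([ 0.5831, -0.0637,  0.032 ])]
pan floor? [array([0.6789, 0.1841, 0.028 ]), array([0.6958, 0.0669, 0.028 ]), array([0.5892, 0.0534, 0.028 ]), array([0.5759, 0.1712, 0.028 ])]
handle end [0.4919 0.1002 0.06  ] [0.584 0.112 0.06 ]
tin rim [ 0.5251 -0.3611  0.075 ] [ 0.5192 -0.2785  0.075 ] [ 0.531 -0.445  0.075] [ 0.61   -0.3628  0.075 ] [ 0.4407 -0.3593  0.075 ]
crate rim [array([0.6091, 0.4077, 0.1   ]), array([0.5494, 0.2192, 0.1   ]), array([0.3737, 0.2525, 0.1   ]), array([0.4062, 0.448 , 0.1   ])]
glue top [0.7643 0.2202 0.15  ] wax [ 0.7569 -0.2645  0.06  ] tape [ 0.3066 -0.2436  0.06  ] mallet [0.8229 0.1094 0.05  ] [ 0.8079 -0.1204  0.03  ]
```

```bash
cat >> h.py <<'E'
import json
from scipy.spatial.transform import Rotation as Ro, Slerp
def down(yaw):  # tool down, jaw axis (tool x) at world yaw deg
    c,s=np.cos(np.radians(yaw)),np.sin(np.radians(yaw)); return np.array([[c,s,0],[s,-c,0],[0,0,-1]])
def plan(wps,grip=None,start=None,vmax=4.6,wmax=8.2):
    """wps: list of (pos,R[,speed cm/row]); prints rows"""
    if start is None:
        o=env.observe(); start=(o['position'],o['tool_rot'])
    p,R=np.array(start[0]),np.array(start[1]); rows=[]
    for w in wps:
        tp,tR=np.array(w[0]),np.array(w[1]); v=w[2] if len(w)>2 else vmax
        ang=np.degrees(Ro.from_matrix(R.T@tR).magnitude())
        n=max(1,int(np.ceil(max(np.linalg.norm(tp-p)*100/v,ang/wmax))))
        p0=p; sl=Slerp([0,1],Ro.from_matrix([R,tR]))
        for i in range(1,n+1):
            d=(R.T@(p0+(tp-p0)*i/n-p)*100).round(2); r=Ro.from_matrix(R.T@sl(i/n).as_matrix()).as_rotvec().round(3)
            row={k:float(x) for k,x in zip(['x','y','z','wx','wy','wz'],[*d,*r]) if abs(x)>1e-9}
            if grip is not None: row['gripper']=grip
            rows.append(row); p=p+R@d/100; R=R@Ro.from_rotvec(r).as_matrix()
    print(len(rows)); 
    for i in range(0,len(rows),20): print(json.dumps(rows[i:i+20]))
    return p,R
E
python3 - <<'E'
from h import *
import pickle
c=pickle.load(open('top0.pkl','rb')); s=1.42
V=lambda u,v,z:ray(c,(u/s,v/s),z)[:2]
q=[V(*p,.1) for p in [(142,215),(248,240),(208,378),(90,348)]]; print('crate',np.round(q,3),[np.linalg.norm(q[i]-q[i-1]).round(3) for i in range(4)],np.mean(q,0))
print('blanks',[V(*p,.028).round(3) for p in [(481,214),(514,214),(495,242)]])
d=down(12.6)
plan([((.526,-.132,.30),d),((.526,-.132,.181),d,3)],5.5)
E
```

```text
crate [[0.609 0.408]
 [0.581 0.244]
 [0.376 0.274]
 [0.406 0.448]] [np.float64(0.207), np.float64(0.166), np.float64(0.207), np.float64(0.176)] [0.49324929 0.34347533]
blanks [array([ 0.673, -0.106]), array([ 0.677, -0.16 ]), array([ 0.627, -0.131])]
20
[{"x": -3.02, "y": 3.36, "z": 0.65, "wz": 0.061, "gripper": 5.5}, {"x": -2.8, "y": 3.54, "z": 0.66, "wz": 0.062, "gripper": 5.5}, {"x": -2.59, "y": 3.71, "z": 0.65, "wz": 0.061, "gripper": 5.5}, {"x": -2.35, "y": 3.86, "z": 0.66, "wz": 0.061, "gripper": 5.5}, {"x": -2.11, "y": 4.0, "z": 0.65, "wz": 0.062, "gripper": 5.5}, {"x": -1.86, "y": 4.12, "z": 0.65, "wz": 0.061, "gripper": 5.5}, {"x": -1.6, "y": 4.22, "z": 0.66, "wy": 0.001, "wz": 0.061, "gripper": 5.5}, {"x": -1.35, "y": 4.31, "z": 0.65, "wz": 0.062, "gripper": 5.5}, {"x": -1.07, "y": 4.39, "z": 0.65, "wz": 0.061, "gripper": 5.5}, {"x": -0.81, "y": 4.45, "z": 0.66, "wz": 0.061, "gripper": 5.5}, {"x": -0.53, "y": 4.49, "z": 0.65, "wz": 0.061, "gripper": 5.5}, {"x": -0.26, "y": 4.51, "z": 0.65, "wz": 0.062, "gripper": 5.5}, {"x": 0.02, "y": 4.52, "z": 0.65, "wz": 0.061, "gripper": 5.5}, {"x": 0.3, "y": 4.51, "z": 0.66, "wz": 0.061, "gripper": 5.5}, {"x": 0.57, "y": 4.48, "z": 0.65, "wz": 0.062, "gripper": 5.5}, {"x": 0.84, "y": 4.44, "z": 0.65, "wz": 0.061, "gripper": 5.5}, {"z": 2.98, "gripper": 5.5}, {"z": 2.97, "gripper": 5.5}, {"z": 2.98, "gripper": 5.5}, {"z": 2.97, "gripper": 5.5}]
```

>>> step_arm:
  increments:
    - {"x": -3.02,"y": 3.36,"z": 0.65,"wz": 0.061,"gripper": 5.5}
    - {"x": -2.8,"y": 3.54,"z": 0.66,"wz": 0.062}
    - {"x": -2.59,"y": 3.71,"z": 0.65,"wz": 0.061}
    - {"x": -2.35,"y": 3.86,"z": 0.66,"wz": 0.061}
    - {"x": -2.11,"y": 4.0,"z": 0.65,"wz": 0.062}
    - {"x": -1.86,"y": 4.12,"z": 0.65,"wz": 0.061}
    - {"x": -1.6,"y": 4.22,"z": 0.66,"wz": 0.061}
    - {"x": -1.35,"y": 4.31,"z": 0.65,"wz": 0.062}
    - {"x": -1.07,"y": 4.39,"z": 0.65,"wz": 0.061}
    - {"x": -0.81,"y": 4.45,"z": 0.66,"wz": 0.061}
    - {"x": -0.53,"y": 4.49,"z": 0.65,"wz": 0.061}
    - {"x": -0.26,"y": 4.51,"z": 0.65,"wz": 0.062}
    - {"x": 0.02,"y": 4.52,"z": 0.65,"wz": 0.061}
    - {"x": 0.3,"y": 4.51,"z": 0.66,"wz": 0.061}
    - {"x": 0.57,"y": 4.48,"z": 0.65,"wz": 0.062}
    - {"x": 0.84,"y": 4.44,"z": 0.65,"wz": 0.061}
    - {}

```text
invalid input at $.increments[0]: expected keys x, y, z, wx, wy, wz, gripper
```

```bash
python3 - <<'E'
from h import *
import pickle
o=env.observe(); print(o['position'],o['tool_rot'].round(3).tolist(),o['q'].round(2),o['grip_width'])
c=cam('wrist'); pickle.dump(c,open('w1.pkl','wb'))
cv2.imwrite('pics/w1.png',c[0]); print(-c[2].T@c[3])
hsv=cv2.cvtColor(c[0],cv2.COLOR_BGR2HSV)
m=((hsv[...,0]<30)&(hsv[...,1]>50)&(hsv[...,2]>120)).astype(np.uint8)
n,l,st,ce=cv2.connectedComponentsWithStats(m)
for i in range(1,n):
    if st[i,4]<400: continue
    cs,_=cv2.findContours((l==i).astype(np.uint8),0,2); r=cv2.minAreaRect(cs[0])
    print(ce[i].round(),st[i,4],[ray(c,p,.024)[:2].round(3).tolist() for p in cv2.boxPoints(r)],ray(c,r[0],.024).round(4))
E
```

```text
[0.19876841 0.51278778 0.40418642] [[0.361, 0.932, -0.001], [0.932, -0.361, -0.001], [-0.001, -0.0, -1.0]] [ 56.48  21.84  74.38   0.    83.86 -12.33] 0.08546547535141523
[0.12660821 0.54193263 0.3739193 ]
[458. 249.] 11489 [[0.239, 0.617], [0.249, 0.758], [0.576, 0.794], [0.58, 0.616]] [0.3914 0.6969 0.024 ]
[120. 295.] 1402 [[0.246, 0.222], [0.234, 0.299], [0.29, 0.297], [0.304, 0.217]] [0.2679 0.2594 0.024 ]
```

View pics/w1.png

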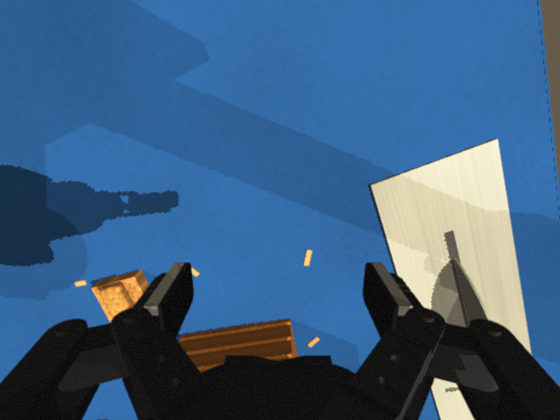

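The wrist view still shows the start pose, because the move was refused: every row needs all seven keys. I'll resend it with full rows.

>>> step_arm:
  increments:
    - {"x": -3.02,"y": 3.36,"z": 0.65,"wx": 0,"wy": 0,"wz": 0.061,"gripper": 5.5}
    - {"x": -2.8,"y": 3.54,"z": 0.66,"wx": 0,"wy": 0,"wz": 0.062,"gripper": 5.5}
    - {"x": -2.59,"y": 3.71,"z": 0.65,"wx": 0,"wy": 0,"wz": 0.061,"gripper": 5.5}
    - {"x": -2.35,"y": 3.86,"z": 0.66,"wx": 0,"wy": 0,"wz": 0.061,"gripper": 5.5}
    - {"x": -2.11,"y": 4.0,"z": 0.65,"wx": 0,"wy": 0,"wz": 0.062,"gripper": 5.5}
    - {"x": -1.86,"y": 4.12,"z": 0.65,"wx": 0,"wy": 0,"wz": 0.061,"gripper": 5.5}
    - {"x": -1.6,"y": 4.22,"z": 0.66,"wx": 0,"wy": 0,"wz": 0.061,"gripper": 5.5}
    - {"x": -1.35,"y": 4.31,"z": 0.65,"wx": 0,"wy": 0,"wz": 0.062,"gripper": 5.5}
    - {"x": -1.07,"y": 4.39,"z": 0.65,"wx": 0,"wy": 0,"wz": 0.061,"gripper": 5.5}
    - {"x": -0.81,"y": 4.45,"z": 0.66,"wx": 0,"wy": 0,"wz": 0.061,"gripper": 5.5}
    - {"x": -0.53,"y": 4.49,"z": 0.65,"wx": 0,"wy": 0,"wz": 0.061,"gripper": 5.5}
    - {"x": -0.26,"y": 4.51,"z": 0.65,"wx": 0,"wy": 0,"wz": 0.062,"gripper": 5.5}
    - {"x": 0.02,"y": 4.52,"z": 0.65,"wx": 0,"wy": 0,"wz": 0.061,"gripper": 5.5}
    - {"x": 0.3,"y": 4.51,"z": 0.66,"wx": 0,"wy": 0,"wz": 0.061,"gripper": 5.5}
    - {"x": 0.57,"y": 4.48,"z": 0.65,"wx": 0,"wy": 0,"wz": 0.062,"gripper": 5.5}
    - {"x": 0.84,"y": 4.44,"z": 0.65,"wx": 0,"wy": 0,"wz": 0.061,"gripper": 5.5}
    - {"x": 0,"y": 0,"z": 0,"wx": 0,"wy": 0,"wz": 0,"gripper": 5.5}

```text
time_s: 1.85
position: [0.5275, -0.1362, 0.2989]
tool_rot: [[0.977, 0.213, -0.0], [0.213, -0.977, -0.001], [-0.0, 0.001, -1.0]]
ft_force: [-0.5, -0.1, 0.0]
grip_width: 0.055
```

```bash
sed -i "s/ if abs(x)>1e-9}/}/; s/zip(\['x'/zip(['x'/" h.py
sed -i "s/float(x) for k,x/(float(x) if x else 0) for k,x/; s/print(json.dumps(rows\[i:i+20\]))/print(json.dumps(rows[i:i+20]).replace('.0,',','))/" h.py
python3 - <<'E'
from h import *
import pickle
o=env.observe(); print(o['position'],o['tool_rot'][:,0].round(3).tolist(),o['q'].round(2),o['grip_width'])
for n in ['wrist','top']:
  c=cam(n); pickle.dump(c,open(n+'1.pkl','wb')); cv2.imwrite(f'pics/{n}1.png',c[0])
  if n=='top': continue
  hsv=cv2.cvtColor(c[0],cv2.COLOR_BGR2HSV)
  m=((hsv[...,0]<30)&(hsv[...,1]>50)&(hsv[...,2]>120)).astype(np.uint8)
  k,l,st,ce=cv2.connectedComponentsWithStats(m)
  for i in range(1,k):
    if st[i,4]<300: continue
    cs,_=cv2.findContours((l==i).astype(np.uint8),0,2); r=cv2.minAreaRect(cs[0])
    print(ce[i].round(),st[i,4],[ray(c,p,.024)[:2].round(3).tolist() for p in cv2.boxPoints(r)],ray(c,r[0],.024).round(4))
E
```

```text
[ 0.52751228 -0.13624609  0.29887701] [0.977, 0.213, -0.0] [-2.693e+01  2.704e+01  8.467e+01 -4.000e-02  6.826e+01 -3.919e+01] 0.05496819316829739
[278. 196.] 4663 [[0.501, -0.067], [0.526, -0.062], [0.558, -0.198], [0.528, -0.204]] [ 0.5271 -0.1272  0.024 ]
[474. 203.] 6959 [[0.649, -0.283], [0.588, -0.047], [0.719, -0.026], [0.824, -0.259]] [ 0.6889 -0.1378  0.024 ]
[449. 210.] 1820 [[0.651, -0.121], [0.655, -0.082], [0.699, -0.092], [0.697, -0.133]] [ 0.6754 -0.1063  0.024 ]
[390. 223.] 1654 [[0.603, -0.112], [0.641, -0.104], [0.656, -0.144], [0.616, -0.153]] [ 0.6291 -0.1276  0.024 ]
[432. 261.] 1581 [[0.652, -0.139], [0.691, -0.13], [0.709, -0.173], [0.668, -0.182]] [ 0.6799 -0.1554  0.024 ]
[206. 275.] 333 [[0.466, -0.236], [0.475, -0.19], [0.485, -0.192], [0.477, -0.238]] [ 0.4761 -0.2132  0.024 ]
[350. 276.] 340 [[0.591, -0.169], [0.601, -0.162], [0.629, -0.205], [0.619, -0.212]] [ 0.6097 -0.1862  0.024 ]
[405. 299.] 549 [[0.639, -0.211], [0.636, -0.194], [0.704, -0.191], [0.709, -0.209]] [ 0.672  -0.2011  0.024 ]
```

View pics/wrist1.png

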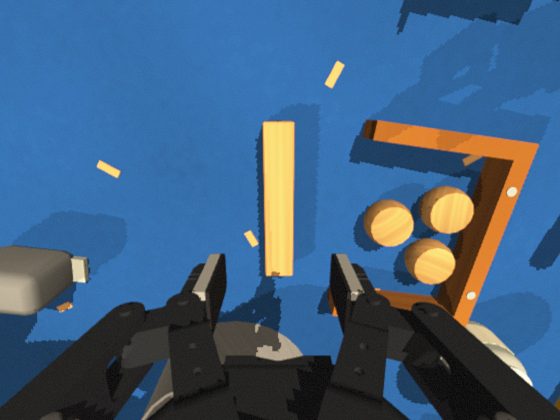

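The wrist view shows the stick between the jaws' lines (263–294 px across, ends at rows 121 and 276), and the blanks undisturbed. I'll descend, grip and lift.

>>> step_arm:
  increments:
    - {"x": 0,"y": 0,"z": 3,"wx": 0,"wy": 0,"wz": 0,"gripper": 5.5}
    - {"x": 0,"y": 0,"z": 3,"wx": 0,"wy": 0,"wz": 0,"gripper": 5.5}
    - {"x": 0,"y": 0,"z": 3,"wx": 0,"wy": 0,"wz": 0,"gripper": 5.5}
    - {"x": 0,"y": 0,"z": 2.8,"wx": 0,"wy": 0,"wz": 0,"gripper": 5.5}
    - {"x": 0,"y": 0,"z": 0,"wx": 0,"wy": 0,"wz": 0,"gripper": 5.5}
    - {"x": 0,"y": 0,"z": 0,"wx": 0,"wy": 0,"wz": 0,"gripper": 1.5}
    - {"x": 0,"y": 0,"z": 0,"wx": 0,"wy": 0,"wz": 0,"gripper": 1.5}
    - {"x": 0,"y": 0,"z": 0,"wx": 0,"wy": 0,"wz": 0,"gripper": 1.5}
    - {"x": 0,"y": 0,"z": 0,"wx": 0,"wy": 0,"wz": 0,"gripper": 1.5}
    - {"x": 0,"y": 0,"z": 0,"wx": 0,"wy": 0,"wz": 0,"gripper": 1.5}
    - {"x": 0,"y": 0,"z": -2,"wx": 0,"wy": 0,"wz": 0,"gripper": 1.5}
    - {"x": 0,"y": 0,"z": -4,"wx": 0,"wy": 0,"wz": 0,"gripper": 1.5}
    - {"x": 0,"y": 0,"z": -4,"wx": 0,"wy": 0,"wz": 0,"gripper": 1.5}
  newtons: 50

```text
time_s: 3.25
position: [0.5257, -0.1317, 0.2842]
tool_rot: [[0.976, 0.218, 0.0], [0.218, -0.976, -0.0], [0.0, 0.0, -1.0]]
ft_force: [1.1, 0.1, -1.3]
grip_width: 0.0246
```

```bash
python3 - <<'E'
from h import *
o=env.observe(); print(o['position'],o['grip_width'],o['q'].round(1))
# stick yaw 12.6 (its x along jaws); stick y -> crate x: jaw yaw -9.5-90+180=80.5
d=down(78)
plan([((.5,.10,.34),down(50)),((.493,.343,.34),d),((.493,.343,.235),d,3.5)],1.5)
E
```

```text
[ 0.52573745 -0.13171394  0.28422386] 0.02463388706384227 [-26.6  27.8  86.2   0.   66.  -39.2]
16
[{"x": 0.42, "y": -3.86, "z": -0.93, "wx": 0, "wy": 0, "wz": -0.109, "gripper": 1.5}, {"x": 0.85, "y": -3.8, "z": -0.93, "wx": 0, "wy": 0, "wz": -0.109, "gripper": 1.5}, {"x": 1.25, "y": -3.67, "z": -0.93, "wx": 0, "wy": 0, "wz": -0.108, "gripper": 1.5}, {"x": 1.64, "y": -3.53, "z": -0.93, "wx": 0, "wy": 0, "wz": -0.109, "gripper": 1.5}, {"x": 2.01, "y": -3.32, "z": -0.93, "wx": 0, "wy": 0, "wz": -0.109, "gripper": 1.5}, {"x": 2.36, "y": -3.09, "z": -0.93, "wx": 0, "wy": 0, "wz": -0.109, "gripper": 1.5}, {"x": 3.03, "y": -2.69, "z": 0, "wx": 0, "wy": 0, "wz": -0.081, "gripper": 1.5}, {"x": 3.24, "y": -2.44, "z": 0, "wx": 0, "wy": 0, "wz": -0.082, "gripper": 1.5}, {"x": 3.42, "y": -2.16, "z": 0, "wx": 0, "wy": 0, "wz": -0.081, "gripper": 1.5}, {"x": 3.59, "y": -1.88, "z": 0, "wx": 0, "wy": 0, "wz": -0.082, "gripper": 1.5}, {"x": 3.73, "y": -1.58, "z": 0, "wx": 0, "wy": 0, "wz": -0.081, "gripper": 1.5}, {"x": 3.85, "y": -1.27, "z": 0, "wx": 0, "wy": 0, "wz": -0.081, "gripper": 1.5}, {"x": 0, "y": 0, "z": 2.63, "wx": 0, "wy": 0, "wz": 0, "gripper": 1.5}, {"x": 0, "y": 0, "z": 2.62, "wx": 0, "wy": 0, "wz": 0, "gripper": 1.5}, {"x": 0, "y": 0, "z": 2.63, "wx": 0, "wy": 0, "wz": 0, "gripper": 1.5}, {"x": 0, "y": 0, "z": 2.62, "wx": 0, "wy": 0, "wz": 0, "gripper": 1.5}]
```

>>> step_arm:
  increments:
    - {"x": 0.42,"y": -3.86,"z": -0.93,"wx": 0,"wy": 0,"wz": -0.109,"gripper": 1.5}
    - {"x": 0.85,"y": -3.8,"z": -0.93,"wx": 0,"wy": 0,"wz": -0.109,"gripper": 1.5}
    - {"x": 1.25,"y": -3.67,"z": -0.93,"wx": 0,"wy": 0,"wz": -0.108,"gripper": 1.5}
    - {"x": 1.64,"y": -3.53,"z": -0.93,"wx": 0,"wy": 0,"wz": -0.109,"gripper": 1.5}
    - {"x": 2.01,"y": -3.32,"z": -0.93,"wx": 0,"wy": 0,"wz": -0.109,"gripper": 1.5}
    - {"x": 2.36,"y": -3.09,"z": -0.93,"wx": 0,"wy": 0,"wz": -0.109,"gripper": 1.5}
    - {"x": 3.03,"y": -2.69,"z": 0,"wx": 0,"wy": 0,"wz": -0.081,"gripper": 1.5}
    - {"x": 3.24,"y": -2.44,"z": 0,"wx": 0,"wy": 0,"wz": -0.082,"gripper": 1.5}
    - {"x": 3.42,"y": -2.16,"z": 0,"wx": 0,"wy": 0,"wz": -0.081,"gripper": 1.5}
    - {"x": 3.59,"y": -1.88,"z": 0,"wx": 0,"wy": 0,"wz": -0.082,"gripper": 1.5}
    - {"x": 3.73,"y": -1.58,"z": 0,"wx": 0,"wy": 0,"wz": -0.081,"gripper": 1.5}
    - {"x": 3.85,"y": -1.27,"z": 0,"wx": 0,"wy": 0,"wz": -0.081,"gripper": 1.5}
    - {"x": 0,"y": 0,"z": 0,"wx": 0,"wy": 0,"wz": 0,"gripper": 1.5}
    - {"x": 0,"y": 0,"z": 0,"wx": 0,"wy": 0,"wz": 0,"gripper": 1.5}

```text
time_s: 4.65
position: [0.4928, 0.3433, 0.3386]
tool_rot: [[0.207, 0.978, 0.001], [0.978, -0.207, 0.0], [0.0, 0.001, -1.0]]
ft_force: [-0.2, -0.1, -0.4]
grip_width: 0.0247
```

>>> step_arm:
  increments:
    - {"x": 0,"y": 0,"z": 2.6,"wx": 0,"wy": 0,"wz": 0,"gripper": 1.5}
    - {"x": 0,"y": 0,"z": 2.6,"wx": 0,"wy": 0,"wz": 0,"gripper": 1.5}
    - {"x": 0,"y": 0,"z": 2.6,"wx": 0,"wy": 0,"wz": 0,"gripper": 1.5}
    - {"x": 0,"y": 0,"z": 2.6,"wx": 0,"wy": 0,"wz": 0,"gripper": 1.5}
    - {"x": 0,"y": 0,"z": 0,"wx": 0,"wy": 0,"wz": 0,"gripper": 1.5}
    - {"x": 0,"y": 0,"z": 0,"wx": 0,"wy": 0,"wz": 0,"gripper": 5.5}
    - {"x": 0,"y": 0,"z": 0,"wx": 0,"wy": 0,"wz": 0,"gripper": 5.5}
    - {"x": 0,"y": 0,"z": 0,"wx": 0,"wy": 0,"wz": 0,"gripper": 5.5}
    - {"x": 0,"y": 0,"z": 0,"wx": 0,"wy": 0,"wz": 0,"gripper": 5.5}
    - {"x": 0,"y": 0,"z": -4,"wx": 0,"wy": 0,"wz": 0,"gripper": 5.5}
    - {"x": 0,"y": 0,"z": -4,"wx": 0,"wy": 0,"wz": 0,"gripper": 5.5}
    - {"x": 0,"y": 0,"z": -4,"wx": 0,"wy": 0,"wz": 0,"gripper": 5.5}
    - {"x": 0,"y": 0,"z": 0,"wx": 0,"wy": 0,"wz": 0,"gripper": 5.5}

```text
time_s: 5.95
position: [0.4934, 0.343, 0.3603]
tool_rot: [[0.208, 0.978, 0.01], [0.978, -0.208, 0.005], [0.007, 0.009, -1.0]]
ft_force: [0.6, 0.2, -0.6]
grip_width: 0.0551
```

```bash
python3 - <<'E'
from h import *
o=env.observe(); print(o['position'],o['grip_width'],o['q'].round(1))
c=cam('top'); cv2.imwrite('pics/t2.png',c[0])
# scoop yaw 7.3, origin (.646,.120); jaw yaw 97.3, grasp at x=-85
a=np.radians(7.3); g=np.array([.646,.120])-.085*np.array([np.cos(a),np.sin(a)]); print(g)
plan([((g[0],g[1],.31),down(97.3))],5.5)
E
```

```text
[0.49343081 0.34301606 0.36025504] 0.05514749964000815 [ 23.5  28.7  70.3  -0.   80.3 -54.5]
[0.56168897 0.10919951]
6
[{"x": -3.57, "y": 1.92, "z": 0.78, "wx": 0.001, "wy": 0, "wz": -0.056, "gripper": 5.5}, {"x": -3.68, "y": 1.72, "z": 0.78, "wx": 0.001, "wy": -0.001, "wz": -0.056, "gripper": 5.5}, {"x": -3.77, "y": 1.52, "z": 0.79, "wx": 0.001, "wy": 0, "wz": -0.057, "gripper": 5.5}, {"x": -3.84, "y": 1.29, "z": 0.78, "wx": 0.001, "wy": -0.001, "wz": -0.056, "gripper": 5.5}, {"x": -3.91, "y": 1.08, "z": 0.78, "wx": 0.001, "wy": 0, "wz": -0.056, "gripper": 5.5}, {"x": -3.97, "y": 0.86, "z": 0.78, "wx": 0.001, "wy": -0.001, "wz": -0.056, "gripper": 5.5}]
```

>>> step_arm:
  increments:
    - {"x": -3.57,"y": 1.92,"z": 0.78,"wx": 0,"wy": 0,"wz": -0.056,"gripper": 5.5}
    - {"x": -3.68,"y": 1.72,"z": 0.78,"wx": 0,"wy": 0,"wz": -0.056,"gripper": 5.5}
    - {"x": -3.77,"y": 1.52,"z": 0.79,"wx": 0,"wy": 0,"wz": -0.057,"gripper": 5.5}
    - {"x": -3.84,"y": 1.29,"z": 0.78,"wx": 0,"wy": 0,"wz": -0.056,"gripper": 5.5}
    - {"x": -3.91,"y": 1.08,"z": 0.78,"wx": 0,"wy": 0,"wz": -0.056,"gripper": 5.5}
    - {"x": -3.97,"y": 0.86,"z": 0.78,"wx": 0,"wy": 0,"wz": -0.056,"gripper": 5.5}
    - {"x": 0,"y": 0,"z": 0,"wx": 0,"wy": 0,"wz": 0,"gripper": 5.5}
    - {"x": 0,"y": 0,"z": 0,"wx": 0,"wy": 0,"wz": 0,"gripper": 5.5}

```text
time_s: 6.8
position: [0.5616, 0.1085, 0.3062]
tool_rot: [[-0.125, 0.992, -0.002], [0.992, 0.125, 0.0], [0.001, -0.002, -1.0]]
ft_force: [0.4, -0.0, 0.3]
grip_width: 0.0548
```

```bash
python3 - <<'E'
from h import *
o=env.observe(); print(o['position'],o['tool_rot'].round(3).tolist())
c=cam('wrist'); t=cam('top'); w=c
# handle end and sides in wrist; annotate predicted scoop points
a=np.radians(7.3); 
def S(x,y,z): return np.array([.646+x*np.cos(a)-y*np.sin(a),.120+x*np.sin(a)+y*np.cos(a),z])
im=w[0].copy()
for q in [(-.155,.011,.06),(-.155,-.011,.06),(-.06,.011,.06),(-.06,-.011,.06),(.055,.058,0),(.055,-.058,0),(-.055,.058,.049),(-.055,-.058,.049)]:
    u=proj(w,S(*q)); cv2.circle(im,tuple(int(round(v)) for v in u),3,(0,255,0),1)
sb=t[0][int(205/1.42):int(390/1.42),int(85/1.42):int(265/1.42)]; sb=cv2.resize(sb,None,fx=1.8,fy=1.8)
out=np.zeros((420,800,3),np.uint8); out[:,:560]=im; out[:sb.shape[0],565:565+sb.shape[1]]=sb[:,:235]
cv2.imwrite('pics/w2.png',out)
E
```

```text
[0.56160237 0.10850547 0.3061737 ] [[-0.125, 0.992, -0.002], [0.992, 0.125, 0.0], [0.001, -0.002, -1.0]]
```

View pics/w2.png

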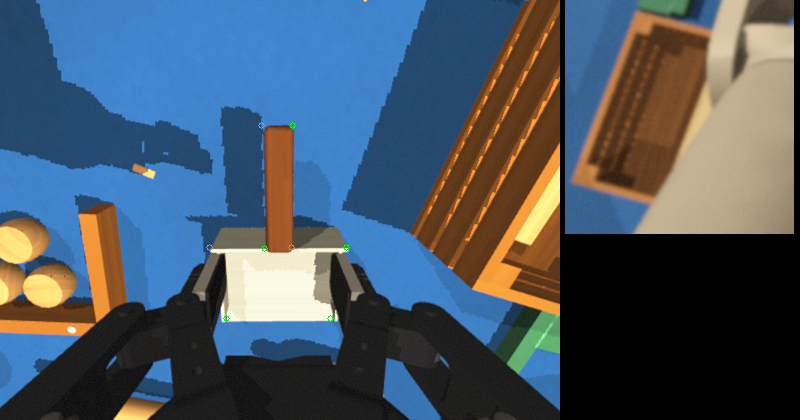

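The projected scoop model (green points) lands on the handle and nose edges within about 3 px, and the stick shows inside the crate at about (530,200). I'll grasp the handle.

>>> step_arm:
  increments:
    - {"x": 0,"y": 0,"z": 3,"wx": 0,"wy": 0,"wz": 0,"gripper": 5.5}
    - {"x": 0,"y": 0,"z": 3,"wx": 0,"wy": 0,"wz": 0,"gripper": 5.5}
    - {"x": 0,"y": 0,"z": 3,"wx": 0,"wy": 0,"wz": 0,"gripper": 5.5}
    - {"x": 0,"y": 0,"z": 1.4,"wx": 0,"wy": 0,"wz": 0,"gripper": 5.5}
    - {"x": 0,"y": 0,"z": 0,"wx": 0,"wy": 0,"wz": 0,"gripper": 5.5}
    - {"x": 0,"y": 0,"z": 0,"wx": 0,"wy": 0,"wz": 0,"gripper": 1}
    - {"x": 0,"y": 0,"z": 0,"wx": 0,"wy": 0,"wz": 0,"gripper": 1}
    - {"x": 0,"y": 0,"z": 0,"wx": 0,"wy": 0,"wz": 0,"gripper": 1}
    - {"x": 0,"y": 0,"z": 0,"wx": 0,"wy": 0,"wz": 0,"gripper": 1}
    - {"x": 0,"y": 0,"z": 0,"wx": 0,"wy": 0,"wz": 0,"gripper": 1}
    - {"x": 0,"y": 0,"z": 0,"wx": 0,"wy": 0,"wz": 0,"gripper": 1}
  newtons: 100

```text
time_s: 8.0
position: [0.5617, 0.1094, 0.2046]
tool_rot: [[-0.127, 0.992, 0.002], [0.992, 0.127, 0.0], [0.0, 0.002, -1.0]]
ft_force: [-1.8, 0.9, 6.1]
grip_width: 0.0204
```

```bash
python3 - <<'E'
from h import *
o=env.observe(); print(o['position'],o['tool_rot'].round(3).tolist(),o['grip_width'],o['ft_force'],o['wrist_torque'],o['q'].round(1))
E
```

```text
[0.56170802 0.1094107  0.20455978] [[-0.127, 0.992, 0.002], [0.992, 0.127, 0.0], [0.0, 0.002, -1.0]] 0.020350520722307003 [-1.84511762  0.88481726  6.05342181] [0.3384451  0.24897005 0.10769298] [ -0.8  36.3  85.9   0.   57.6 -98.2]
```

```bash
cat >> h.py <<'E'
SO=np.array([.645,-.134]); SY=np.radians(4.3)
def tcp_stop(x,y=0,z=.2045,yaw=0): # TCP pose so that scoop origin is at stop-local (x,y)
    a=SY; b=SY+np.radians(yaw)
    o=SO+[x*np.cos(a)-y*np.sin(a),x*np.sin(a)+y*np.cos(a)]-.085*np.array([np.cos(b),np.sin(b)])
    return np.array([*o,z]),down(90+np.degrees(b))
E
python3 - <<'E'
from h import *
o=env.observe(); p=o['position']; R=o['tool_rot']
a=tcp_stop(-.147,z=.27); b=tcp_stop(-.147)
print(b[0])
plan([((p[0],p[1],.27),R,3.5),a,b+(3,)],1)
E
```

```text
[ 0.41365305 -0.15139506  0.2045    ]
12
[{"x": 0, "y": 0.01, "z": -3.27, "wx": 0, "wy": 0, "wz": 0, "gripper": 1}, {"x": 0, "y": 0.01, "z": -3.27, "wx": 0, "wy": 0, "wz": 0, "gripper": 1}, {"x": -3.43, "y": -2.57, "z": -0.01, "wx": 0, "wy": 0, "wz": 0.007, "gripper": 1}, {"x": -3.44, "y": -2.55, "z": 0, "wx": 0.001, "wy": 0, "wz": 0.008, "gripper": 1}, {"x": -3.47, "y": -2.52, "z": -0.01, "wx": 0, "wy": 0, "wz": 0.007, "gripper": 1}, {"x": -3.48, "y": -2.5, "z": 0, "wx": 0, "wy": 0, "wz": 0.008, "gripper": 1}, {"x": -3.5, "y": -2.47, "z": -0.01, "wx": 0.001, "wy": 0, "wz": 0.007, "gripper": 1}, {"x": -3.52, "y": -2.44, "z": 0, "wx": 0, "wy": 0, "wz": 0.008, "gripper": 1}, {"x": -3.54, "y": -2.42, "z": 0, "wx": 0, "wy": 0, "wz": 0.007, "gripper": 1}, {"x": 0, "y": 0, "z": 2.18, "wx": 0, "wy": 0, "wz": 0, "gripper": 1}, {"x": 0, "y": 0, "z": 2.19, "wx": 0, "wy": 0, "wz": 0, "gripper": 1}, {"x": 0, "y": 0, "z": 2.18, "wx": 0, "wy": 0, "wz": 0, "gripper": 1}]
```

>>> step_arm:
  increments:
    - {"x": 0,"y": 0,"z": -3.27,"wx": 0,"wy": 0,"wz": 0,"gripper": 1}
    - {"x": 0,"y": 0,"z": -3.27,"wx": 0,"wy": 0,"wz": 0,"gripper": 1}
    - {"x": -3.43,"y": -2.57,"z": 0,"wx": 0,"wy": 0,"wz": 0.007,"gripper": 1}
    - {"x": -3.44,"y": -2.55,"z": 0,"wx": 0,"wy": 0,"wz": 0.008,"gripper": 1}
    - {"x": -3.47,"y": -2.52,"z": 0,"wx": 0,"wy": 0,"wz": 0.007,"gripper": 1}
    - {"x": -3.48,"y": -2.5,"z": 0,"wx": 0,"wy": 0,"wz": 0.008,"gripper": 1}
    - {"x": -3.5,"y": -2.47,"z": 0,"wx": 0,"wy": 0,"wz": 0.007,"gripper": 1}
    - {"x": -3.52,"y": -2.44,"z": 0,"wx": 0,"wy": 0,"wz": 0.008,"gripper": 1}
    - {"x": -3.54,"y": -2.42,"z": 0,"wx": 0,"wy": 0,"wz": 0.007,"gripper": 1}
    - {"x": 0,"y": 0,"z": 2.5,"wx": 0,"wy": 0,"wz": 0,"gripper": 1}
    - {"x": 0,"y": 0,"z": 2.5,"wx": 0,"wy": 0,"wz": 0,"gripper": 1}
    - {"x": 0,"y": 0,"z": 0,"wx": 0,"wy": 0,"wz": 0,"gripper": 1}
    - {"x": 0,"y": 0,"z": 0,"wx": 0,"wy": 0,"wz": 0,"gripper": 1}
    - {"x": 0,"y": 0,"z": 0,"wx": 0,"wy": 0,"wz": 0,"gripper": 1}

```text
time_s: 9.4
position: [0.4138, -0.1516, 0.2196]
tool_rot: [[-0.076, 0.997, 0.002], [0.997, 0.076, -0.001], [-0.001, 0.002, -1.0]]
ft_force: [0.4, -0.0, -1.9]
grip_width: 0.0206
```

```bash
python3 - <<'E'
from h import *
o=env.observe(); p=o['position']; print(p,o['tool_rot'].round(4).tolist(),o['ft_force'],o['wrist_torque'],o['grip_width'],o['q'].round(2))
E
```

```text
[ 0.41376719 -0.15161195  0.21964897] [[-0.0758, 0.9971, 0.0016], [0.9971, 0.0758, -0.0012], [-0.0013, 0.0015, -1.0]] [ 0.44429876 -0.0093747  -1.94292186] [-0.01819822  0.12142491 -0.00534015] 0.020562998593188955 [ -35.59   25.59  106.26   -0.     48.03 -129.93]
```

>>> step_arm:
  increments:
    - {"x": 0,"y": 0,"z": 1,"wx": 0,"wy": 0,"wz": 0,"gripper": 1}
    - {"x": 0,"y": 0,"z": 0.55,"wx": 0,"wy": 0,"wz": 0,"gripper": 1}
    - {"x": 0,"y": 0,"z": 0,"wx": 0,"wy": 0,"wz": 0,"gripper": 1}
    - {"x": 0,"y": 2,"z": 0,"wx": 0,"wy": 0,"wz": 0,"gripper": 1}
    - {"x": 0,"y": 2,"z": 0,"wx": 0,"wy": 0,"wz": 0,"gripper": 1}
    - {"x": 0,"y": 1,"z": 0,"wx": 0,"wy": 0,"wz": 0,"gripper": 1}
    - {"x": 0,"y": 1,"z": 0,"wx": 0,"wy": 0,"wz": 0,"gripper": 1}
    - {"x": 0,"y": 1,"z": 0,"wx": 0,"wy": 0,"wz": 0,"gripper": 1}
    - {"x": 0,"y": 0.8,"z": 0,"wx": 0,"wy": 0,"wz": 0,"gripper": 1}
    - {"x": 0,"y": 0.7,"z": 0,"wx": 0,"wy": 0,"wz": 0,"gripper": 1}
    - {"x": 0,"y": 0,"z": 0,"wx": 0,"wy": 0,"wz": 0,"gripper": 1}
  newtons: 120

```text
time_s: 10.5
position: [0.498, -0.1452, 0.2037]
tool_rot: [[-0.076, 0.997, -0.002], [0.997, 0.076, -0.001], [-0.001, -0.002, -1.0]]
ft_force: [-7.3, -0.9, 11.8]
grip_width: 0.0203
```

```bash
python3 - <<'E'
from h import *
o=env.observe(); p=o['position']; print(p,o['tool_rot'].round(4).tolist(),o['ft_force'],o['wrist_torque'],o['grip_width'])
a=cam('scene')[0][180:310,110:330]; b=cam('wrist')[0]
out=np.zeros((420,800,3),np.uint8); x=cv2.resize(a,(396,234),interpolation=2); out[:234,:396]=x; y=cv2.resize(b,(400,300)); out[:300,400:]=y
cv2.imwrite('pics/p1.png',out)
E
```

```text
[ 0.49798174 -0.14519449  0.20369779] [[-0.0761, 0.9971, -0.0016], [0.9971, 0.0761, -0.0006], [-0.0005, -0.0016, -1.0]] [-7.34572216 -0.89972711 11.84043502] [-0.21608058  1.09029564 -0.06450621] 0.020347344483146165
```

View pics/p1.png

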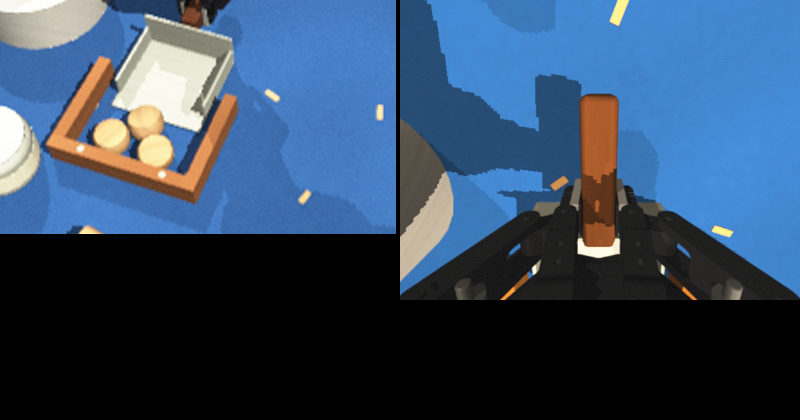

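The scene view shows the scoop inside the stop with its nose at blank3. All three blanks are packed near the back wall, inside the pan's width. I'll push on slowly.

>>> step_arm:
  increments:
    - {"x": 0,"y": 0.6,"z": 0,"wx": 0,"wy": 0,"wz": 0,"gripper": 1}
    - {"x": 0,"y": 0.6,"z": 0,"wx": 0,"wy": 0,"wz": 0,"gripper": 1}
    - {"x": 0,"y": 0.6,"z": 0,"wx": 0,"wy": 0,"wz": 0,"gripper": 1}
    - {"x": 0,"y": 0.6,"z": 0,"wx": 0,"wy": 0,"wz": 0,"gripper": 1}
    - {"x": 0,"y": 0.6,"z": 0,"wx": 0,"wy": 0,"wz": 0,"gripper": 1}
    - {"x": 0,"y": 0.5,"z": 0,"wx": 0,"wy": 0,"wz": 0,"gripper": 1}
    - {"x": 0,"y": 0,"z": 0,"wx": 0,"wy": 0,"wz": 0,"gripper": 1}

```text
time_s: 11.3
position: [0.5326, -0.1426, 0.2038]
tool_rot: [[-0.076, 0.997, -0.002], [0.997, 0.076, -0.001], [-0.0, -0.002, -1.0]]
ft_force: [-9.3, -0.6, 11.3]
grip_width: 0.0201
```

```bash
python3 - <<'E'
from h import *
o=env.observe(); p=o['position']; print(p,o['tool_rot'].round(4).tolist(),o['ft_force'],o['wrist_torque'],o['grip_width'])
a=cam('scene')[0][180:310,110:330]
cv2.imwrite('pics/p2.png',cv2.resize(a,(660,390),interpolation=2))
E
```

```text
[ 0.53260008 -0.14258379  0.20377708] [[-0.076, 0.9971, -0.0023], [0.9971, 0.076, -0.0006], [-0.0004, -0.0023, -1.0]] [-9.32490266 -0.5719998  11.30335373] [-0.29763897  1.44655678 -0.01064049] 0.02009876238380395
```

View pics/p2.png

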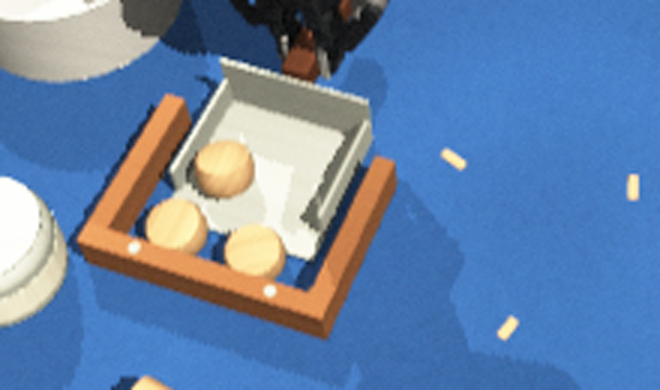

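```bash
python3 - <<'E'
from h import *
c=cam('scene'); a=SY
for u in [(177,226),(254,249),(224,165),(222,64),(369,103)]:
    z=.049 if u[1] in(64,103) else (.028 if u[1]>200 else .030)
    P=ray(c,(110+u[0]/3,180+u[1]/3),z)[:2]-SO; print(u,(P@[np.cos(a),np.sin(a)]).round(4),(P@[-np.sin(a),np.cos(a)]).round(4))
E
```

```text
(177, 226) 0.0448 -0.031
(254, 249) 0.0439 0.0264
(224, 165) -0.0097 -0.0217
(222, 64) -0.0784 -0.0534
(369, 103) -0.0811 0.0609
```

>>> step_arm:
  increments:
    - {"x": -0.2,"y": 0.3,"z": 0,"wx": 0,"wy": 0,"wz": 0,"gripper": 1}
    - {"x": -0.2,"y": 0.5,"z": 0,"wx": 0,"wy": 0,"wz": 0,"gripper": 1}
    - {"x": 0,"y": 0.5,"z": 0,"wx": 0,"wy": 0,"wz": 0,"gripper": 1}
    - {"x": 0,"y": 0.5,"z": 0,"wx": 0,"wy": 0,"wz": 0,"gripper": 1}
    - {"x": 0,"y": 0.5,"z": 0,"wx": 0,"wy": 0,"wz": 0,"gripper": 1}
    - {"x": 0,"y": 0.4,"z": 0,"wx": 0,"wy": 0,"wz": 0,"gripper": 1}
    - {"x": 0,"y": 0,"z": 0,"wx": 0,"wy": 0,"wz": 0,"gripper": 1}

```text
time_s: 12.1
position: [0.559, -0.1447, 0.2039]
tool_rot: [[-0.075, 0.997, -0.005], [0.997, 0.075, -0.0], [0.0, -0.005, -1.0]]
ft_force: [-15.6, -2.5, 17.8]
grip_width: 0.0199
```

```bash
python3 - <<'E'
from h import *
o=env.observe(); p=o['position']; print(p,o['tool_rot'].round(4).tolist(),o['ft_force'],o['wrist_torque'],o['grip_width'])
a=cam('scene')[0][180:310,110:330]
cv2.imwrite('pics/p3.png',cv2.resize(a,(660,390),interpolation=2))
E
```

```text
[ 0.55899884 -0.14471358  0.20392779] [[-0.0746, 0.9972, -0.0055], [0.9972, 0.0746, -0.0001], [0.0003, -0.0055, -1.0]] [-15.5608435   -2.53936346  17.76462479] [-0.47462534  2.71486806 -0.72687159] 0.01991148251368567
```

View pics/p3.png

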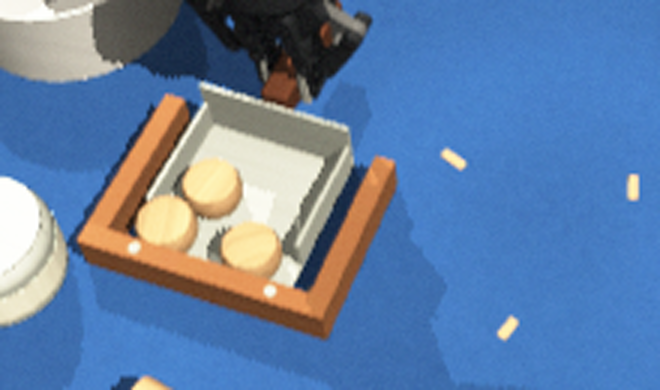

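The scene view shows all three blanks inside the pan outline, two near the nose against the back wall and one farther in. I'll finish the last few mm, then tilt the nose up about the pan's back edge.

```bash
cat >> h.py <<'E'
def scoopR(yaw,th): # tool rot with scoop heading yaw (deg) and nose-up pitch th (deg)
    return down(yaw+90)@Ro.from_rotvec([-np.radians(th),0,0]).as_matrix()
def tcp_for(point,xs,zs,yaw,th): # TCP so that scoop-frame point (xs,0,zs) is at world point
    R=scoopR(yaw,th); sx,sz=R[:,1],-R[:,2]
    return np.array(point)+sx*(-.085-xs)+sz*(.2042-zs), R
E
python3 - <<'E'
from h import *
from scipy.optimize import least_squares
D=np.array([[.1988,.5128,.4042,21.84,74.38],[.5275,-.1362,.2989,27.04,84.67],[.5257,-.1317,.2842,27.8,86.2],[.4934,.3430,.3603,28.7,70.3],[.5617,.1094,.2046,36.3,85.9],[.41377,-.15161,.21965,25.59,106.26]])
rho=np.sqrt(D[:,0]**2+D[:,1]**2-.117**2); a=np.radians(D[:,3]); b=a+np.radians(D[:,4])
f=lambda p:np.r_[p[0]+p[2]*np.sin(a)+p[3]*np.sin(b)+p[4]*np.cos(b)-rho, p[1]+p[2]*np.cos(a)+p[3]*np.cos(b)-p[4]*np.sin(b)-D[:,2]]
s=least_squares(f,[0,.1,.4,.4,0]); print(s.x.round(4),abs(s.fun).max())
o=env.observe(); p=o['position']; R=o['tool_rot']
y=np.degrees(np.arctan2(R[1,1],R[0,1])); print(y)
st=(p+R@[0,.004,0],R); sx=R[:,1]
piv=st[0]+sx*.030-[0,0,.2042]
w=[tcp_for(piv+[0,0,h],-.055,0,y,t)+(2,) for h,t in [(.0,8),(.02,15),(.05,22),(.09,22)]]
plan(w,1,start=st)
E
```

```text
[-5.000e-04  4.470e-02  5.393e-01  3.509e-01  1.038e-01] 0.0006010244263110476
4.2659780190107375
9
[{"x": 0, "y": -1.4, "z": 0.32, "wx": -0.072, "wy": 0, "wz": 0, "gripper": 1}, {"x": 0, "y": -1.43, "z": 0.22, "wx": -0.073, "wy": 0, "wz": 0, "gripper": 1}, {"x": 0, "y": -1.09, "z": -0.73, "wx": -0.061, "wy": 0, "wz": 0, "gripper": 1}, {"x": 0, "y": -1.05, "z": -0.8, "wx": -0.061, "wy": 0, "wz": 0, "gripper": 1}, {"x": 0, "y": -0.85, "z": -1.19, "wx": -0.061, "wy": 0, "wz": 0, "gripper": 1}, {"x": 0, "y": -0.77, "z": -1.23, "wx": -0.061, "wy": 0, "wz": 0, "gripper": 1}, {"x": 0, "y": 0.5, "z": -1.24, "wx": 0, "wy": 0, "wz": 0, "gripper": 1}, {"x": 0, "y": 0.5, "z": -1.24, "wx": 0, "wy": 0, "wz": 0, "gripper": 1}, {"x": 0, "y": 0.5, "z": -1.23, "wx": 0, "wy": 0, "wz": 0, "gripper": 1}]
```

>>> step_arm:
  increments:
    - {"x": 0,"y": 0.2,"z": 0,"wx": 0,"wy": 0,"wz": 0,"gripper": 1}
    - {"x": 0,"y": 0.2,"z": 0,"wx": 0,"wy": 0,"wz": 0,"gripper": 1}
    - {"x": 0,"y": 0,"z": 0,"wx": 0,"wy": 0,"wz": 0,"gripper": 1}

```text
time_s: 12.45
position: [0.5615, -0.1447, 0.2041]
tool_rot: [[-0.073, 0.997, -0.01], [0.997, 0.073, 0.001], [0.001, -0.01, -1.0]]
ft_force: [-27.4, -3.7, 25.9]
grip_width: 0.02
```

>>> step_arm:
  increments:
    - {"x": 0,"y": -1.4,"z": 0.3,"wx": -0.072,"wy": 0,"wz": 0,"gripper": 1}
    - {"x": 0,"y": -1.4,"z": 0.1,"wx": -0.073,"wy": 0,"wz": 0,"gripper": 1}
    - {"x": 0,"y": -1.1,"z": -0.73,"wx": -0.061,"wy": 0,"wz": 0,"gripper": 1}
    - {"x": 0,"y": -1.05,"z": -0.8,"wx": -0.061,"wy": 0,"wz": 0,"gripper": 1}
    - {"x": 0,"y": -0.85,"z": -1.19,"wx": -0.061,"wy": 0,"wz": 0,"gripper": 1}
    - {"x": 0,"y": -0.77,"z": -1.23,"wx": -0.061,"wy": 0,"wz": 0,"gripper": 1}
    - {"x": 0,"y": 0.5,"z": -1.24,"wx": 0,"wy": 0,"wz": 0,"gripper": 1}
    - {"x": 0,"y": 0.5,"z": -1.24,"wx": 0,"wy": 0,"wz": 0,"gripper": 1}
    - {"x": 0,"y": 0.5,"z": -1.23,"wx": 0,"wy": 0,"wz": 0,"gripper": 1}
    - {"x": 0,"y": 0,"z": 0,"wx": 0,"wy": 0,"wz": 0,"gripper": 1}

```text
time_s: 13.45
position: [0.4901, -0.1499, 0.2687]
tool_rot: [[-0.075, 0.922, 0.38], [0.997, 0.07, 0.027], [-0.001, 0.381, -0.925]]
ft_force: [-0.1, -0.2, -3.0]
grip_width: 0.0203
```

```bash
python3 - <<'E'
from h import *
o=env.observe(); p=o['position']; print(p,o['tool_rot'].round(4).tolist(),o['ft_force'],o['q'].round(1),o['grip_width'])
a=cam('scene')[0][150:310,90:360]
cv2.imwrite('pics/p4.png',cv2.resize(a,(675,400),interpolation=2))
E
```

```text
[ 0.49007797 -0.14989053  0.26865865] [[-0.0754, 0.922, 0.3797], [0.9972, 0.0703, 0.0274], [-0.0014, 0.3807, -0.9247]] [-0.06430431 -0.22885695 -3.03071483] [ -32.5   24.6   97.1   19.9   41.8 -139.8] 0.020330934301174674
```

View pics/p4.png

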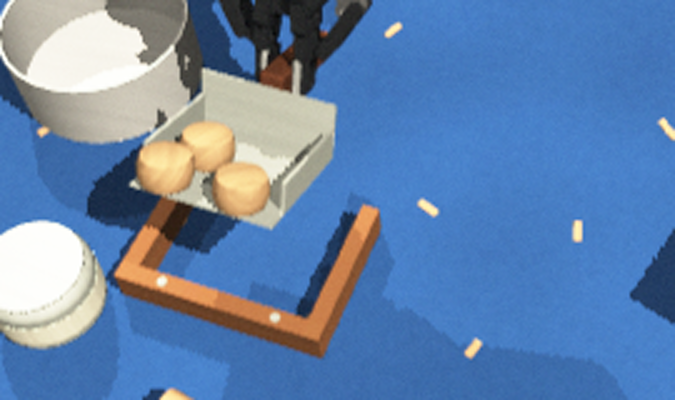

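All three blanks are riding in the pan: (165,165), (208,145) and (242,188) in the 2.5x crop. The stop is empty. Next I'll carry them to the tin.

```bash
python3 - <<'E'
from h import *
o=env.observe(); p=o['position'];R=o['tool_rot']
h=-35; d=np.array([np.cos(np.radians(h)),np.sin(np.radians(h)),0]); N=np.array([.525,-.361,0])-.035*d
w=[(p+[-.03,0,.07],R,3),tcp_for(N+[0,0,.145],.055,0,h,22)+(3,)]
e=plan(w,1,start=(p,R)); print(e[0])
print('tip')
w=[tcp_for(N+[0,0,z],.055,0,h,t)+(4,) for t,z in [(10,.125),(0,.11)]]+[tcp_for(N+[0,0,.095],.055,0,h,t)+(4.5,) for t in range(-5,-69,-5)]
e=plan(w,1,start=e); print(e[0])
E
```

```text
9
[{"x": 0.07, "y": -0.04, "z": -2.54, "wx": 0, "wy": 0, "wz": 0, "gripper": 1}, {"x": 0.08, "y": -0.03, "z": -2.53, "wx": 0, "wy": 0, "wz": 0, "gripper": 1}, {"x": 0.07, "y": -0.04, "z": -2.54, "wx": 0, "wy": 0, "wz": 0, "gripper": 1}, {"x": -1.04, "y": -2.48, "z": -0.01, "wx": 0.001, "wy": -0.043, "wz": 0.106, "gripper": 1}, {"x": -1.3, "y": -2.35, "z": 0.04, "wx": 0.001, "wy": -0.043, "wz": 0.106, "gripper": 1}, {"x": -1.54, "y": -2.2, "z": 0.11, "wx": 0.001, "wy": -0.043, "wz": 0.106, "gripper": 1}, {"x": -1.75, "y": -2.03, "z": 0.18, "wx": 0, "wy": -0.043, "wz": 0.106, "gripper": 1}, {"x": -1.95, "y": -1.83, "z": 0.26, "wx": 0.001, "wy": -0.043, "wz": 0.106, "gripper": 1}, {"x": -2.12, "y": -1.61, "z": 0.34, "wx": 0.001, "wy": -0.043, "wz": 0.106, "gripper": 1}]
[ 0.32734123 -0.22261159  0.28192386]
tip
17
[{"x": 0, "y": 1.9, "z": -0.3, "wx": 0.105, "wy": 0, "wz": 0, "gripper": 1}, {"x": 0, "y": 1.86, "z": -0.5, "wx": 0.104, "wy": 0, "wz": 0, "gripper": 1}, {"x": 0, "y": 1.75, "z": -0.32, "wx": 0.087, "wy": 0, "wz": 0, "gripper": 1}, {"x": 0, "y": 1.71, "z": -0.48, "wx": 0.088, 
[... 383 characters left out ...]
.087, "wy": 0, "wz": 0, "gripper": 1}, {"x": 0, "y": 1.83, "z": -1.14, "wx": 0.088, "wy": 0, "wz": 0, "gripper": 1}, {"x": 0, "y": 1.83, "z": -1.14, "wx": 0.087, "wy": 0, "wz": 0, "gripper": 1}, {"x": 0, "y": 1.83, "z": -1.15, "wx": 0.087, "wy": 0, "wz": 0, "gripper": 1}, {"x": 0, "y": 1.84, "z": -1.14, "wx": 0.087, "wy": 0, "wz": 0, "gripper": 1}, {"x": 0, "y": 1.83, "z": -1.14, "wx": 0.088, "wy": 0, "wz": 0, "gripper": 1}, {"x": 0, "y": 1.83, "z": -1.14, "wx": 0.087, "wy": 0, "wz": 0, "gripper": 1}, {"x": 0, "y": 1.84, "z": -1.15, "wx": 0.087, "wy": 0, "wz": 0, "gripper": 1}, {"x": 0, "y": 1.83, "z": -1.14, "wx": 0.087, "wy": 0, "wz": 0, "gripper": 1}]
[ 0.59948149 -0.41313279  0.30817548]
```

>>> step_arm:
  increments:
    - {"x": 0.07,"y": -0.04,"z": -2.5,"wx": 0,"wy": 0,"wz": 0,"gripper": 1}
    - {"x": 0.08,"y": -0.03,"z": -2.6,"wx": 0,"wy": 0,"wz": 0,"gripper": 1}
    - {"x": 0.07,"y": -0.04,"z": -2.5,"wx": 0,"wy": 0,"wz": 0,"gripper": 1}
    - {"x": -0.5,"y": -1.25,"z": 0,"wx": 0,"wy": -0.021,"wz": 0.053,"gripper": 1}
    - {"x": -0.55,"y": -1.23,"z": 0,"wx": 0,"wy": -0.022,"wz": 0.053,"gripper": 1}
    - {"x": -0.62,"y": -1.2,"z": 0.02,"wx": 0,"wy": -0.021,"wz": 0.053,"gripper": 1}
    - {"x": -0.68,"y": -1.15,"z": 0.02,"wx": 0,"wy": -0.022,"wz": 0.053,"gripper": 1}
    - {"x": -0.74,"y": -1.12,"z": 0.05,"wx": 0,"wy": -0.021,"wz": 0.053,"gripper": 1}
    - {"x": -0.8,"y": -1.08,"z": 0.06,"wx": 0,"wy": -0.022,"wz": 0.053,"gripper": 1}
    - {"x": -0.85,"y": -1.04,"z": 0.09,"wx": 0,"wy": -0.021,"wz": 0.053,"gripper": 1}
    - {"x": -0.9,"y": -0.99,"z": 0.09,"wx": 0,"wy": -0.022,"wz": 0.053,"gripper": 1}
    - {"x": -0.95,"y": -0.94,"z": 0.13,"wx": 0,"wy": -0.021,"wz": 0.053,"gripper": 1}
    - {"x": -1,"y": -0.89,"z": 0.13,"wx": 0,"wy": -0.022,"wz": 0.053,"gripper": 1}
    - {"x": -1.04,"y": -0.83,"z": 0.17,"wx": 0,"wy": -0.021,"wz": 0.053,"gripper": 1}
    - {"x": -1.08,"y": -0.78,"z": 0.17,"wx": 0,"wy": -0.022,"wz": 0.053,"gripper": 1}
    - {"x": 0,"y": 0,"z": 0,"wx": 0,"wy": 0,"wz": 0,"gripper": 1}
    - {"x": 0,"y": 0,"z": 0,"wx": 0,"wy": 0,"wz": 0,"gripper": 1}

```text
time_s: 15.2
position: [0.3254, -0.2192, 0.2815]
tool_rot: [[0.574, 0.757, 0.311], [0.819, -0.532, -0.215], [0.002, 0.378, -0.926]]
ft_force: [-0.0, 0.1, -2.5]
grip_width: 0.0201
```

```bash
python3 - <<'E'
from h import *
o=env.observe(); p=o['position'];R=o['tool_rot']; print(p,o['ft_force'],o['q'].round(1))
h=-35; d=np.array([np.cos(np.radians(h)),np.sin(np.radians(h)),0]); N=np.array([.525,-.361,0])-.035*d
print('nose',p+R[:,1]*.140+R[:,2]*.2042, N)
t=cam('top'); cv2.imwrite('pics/t5.png',t[0])
a=t[0][110:300,250:540]; b=cam('scene')[0][90:280,60:330]
out=np.vstack([cv2.resize(a,(440,288)),cv2.resize(b,(440,309))]); cv2.imwrite('pics/p5.png',out)
w=[tcp_for(N+[0,0,z],.055,0,h,tt)+(4,) for tt,z in [(10,.125),(0,.11),(-8,.095)]]+[tcp_for(N+[0,0,.095],.055,0,h,tt)+(4.5,) for tt in range(-13,-69,-5)]
e=plan(w,1,start=(p,R)); print(e[0])
E
```

```text
[ 0.32540215 -0.2192016   0.28148152] [-0.04568701  0.08388424 -2.49446523] [ -52.9   13.2  113.8   12.8   32.4 -117.4]
nose [ 0.49493691 -0.3376891   0.14540684] [ 0.49632968 -0.34092482  0.        ]
17
[{"x": -0.08, "y": 2.07, "z": -0.25, "wx": 0.107, "wy": -0.001, "wz": -0.001, "gripper": 1}, {"x": -0.08, "y": 2.04, "z": -0.47, "wx": 0.106, "wy": -0.001, "wz": 0, "gripper": 1}, {"x": 0, "y": 1.75, "z": -0.32, "wx": 0.087, "wy": 0, "wz": 0, "gripper": 1}, {"x": 0, "y": 1.71, "z": -0.47, "wx": 0.088, "wy": 0, "wz": 0, "gripper": 1}, {"x": 0, "y": 2.98, "z": -0.25, "wx": 0.14, "wy": 0, "wz": 0, "gripper": 1}, {"x": 0, "y": 1.83, "z": -1.15, "wx": 0.087, "wy": 0, "wz": 0, "gripper": 1}, {"x": 0, "y": 1.84, "z": -1.14, "wx": 0.087, "wy": 0, "wz": 0, "gripper": 1}, {"x": 0, "y": 1.83, "z": -1.14, "wx": 0.087, "wy": 0, "wz": 0, "gripper": 1}, {"x": 0, "y": 1.83, "z": -1.14, "wx": 0.088, "wy": 0, "wz": 0, "gripper": 1}, {"x": 0, "y": 1.83, "z": -1.15, "wx": 0.087, "wy": 0, "wz": 0, "gripper": 1}, {"x": 0, "y": 1.84, "z": -1.14, "wx": 0.087, "wy": 0, "wz": 0, "gripper": 1}, {"x": 0.01, "y": 1.83, "z": -1.14, "wx": 0.087, "wy": 0, "wz": 0, "gripper": 1}, {"x": 0, "y": 1.83, "z": -1.14, "wx": 0.088, "wy": 0, "wz": 0, "gripper": 1}, {"x": 0, "y": 1.84, "z": -1.15, "wx": 0.087, "wy": 0, "wz": 0, "gripper": 1}, {"x": 0, "y": 1.83, "z": -1.14, "wx": 0.087, "wy": 0, "wz": 0, "gripper": 1}, {"x": 0, "y": 1.83, "z": -1.14, "wx": 0.087, "wy": 0, "wz": 0, "gripper": 1}, {"x": 0, "y": 1.84, "z": -1.14, "wx": 0.088, "wy": 0, "wz": 0, "gripper": 1}]
[ 0.608466   -0.41941697  0.30125253]
```

View pics/p5.png

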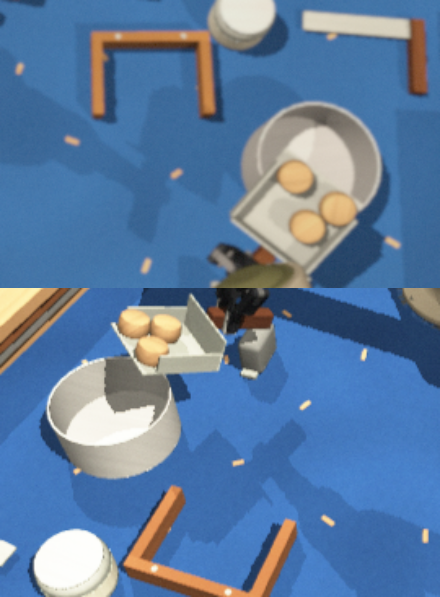

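The pan's nose is over the tin, with the three blanks still in it at (295,177), (338,208) and (308,227) in the upper crop. I'll tip it now.

>>> step_arm:
  increments:
    - {"x": -0.08,"y": 2.07,"z": -0.25,"wx": 0.107,"wy": 0,"wz": 0,"gripper": 1}
    - {"x": -0.08,"y": 2.04,"z": -0.47,"wx": 0.106,"wy": 0,"wz": 0,"gripper": 1}
    - {"x": 0,"y": 1.75,"z": -0.32,"wx": 0.087,"wy": 0,"wz": 0,"gripper": 1}
    - {"x": 0,"y": 1.71,"z": -0.47,"wx": 0.088,"wy": 0,"wz": 0,"gripper": 1}
    - {"x": 0,"y": 2.98,"z": -0.25,"wx": 0.14,"wy": 0,"wz": 0,"gripper": 1}
    - {"x": 0,"y": 1.83,"z": -1.15,"wx": 0.087,"wy": 0,"wz": 0,"gripper": 1}
    - {"x": 0,"y": 1.84,"z": -1.14,"wx": 0.087,"wy": 0,"wz": 0,"gripper": 1}
    - {"x": 0,"y": 1.83,"z": -1.14,"wx": 0.087,"wy": 0,"wz": 0,"gripper": 1}
    - {"x": 0,"y": 1.83,"z": -1.14,"wx": 0.088,"wy": 0,"wz": 0,"gripper": 1}
    - {"x": 0,"y": 1.83,"z": -1.15,"wx": 0.087,"wy": 0,"wz": 0,"gripper": 1}
    - {"x": 0,"y": 1.84,"z": -1.14,"wx": 0.087,"wy": 0,"wz": 0,"gripper": 1}
    - {"x": 0,"y": 1.83,"z": -1.14,"wx": 0.087,"wy": 0,"wz": 0,"gripper": 1}
    - {"x": 0,"y": 1.83,"z": -1.14,"wx": 0.088,"wy": 0,"wz": 0,"gripper": 1}
    - {"x": 0,"y": 1.84,"z": -1.15,"wx": 0.087,"wy": 0,"wz": 0,"gripper": 1}
    - {"x": 0,"y": 1.83,"z": -1.14,"wx": 0.087,"wy": 0,"wz": 0,"gripper": 1}
    - {"x": 0,"y": 1.83,"z": -1.14,"wx": 0.087,"wy": 0,"wz": 0,"gripper": 1}
    - {"x": 0,"y": 1.84,"z": -1.14,"wx": 0.088,"wy": 0,"wz": 0,"gripper": 1}
    - {"x": 0,"y": 0,"z": 0,"wx": 0,"wy": 0,"wz": 0,"gripper": 1}
    - {"x": 0,"y": 0,"z": 0,"wx": 0,"wy": 0,"wz": 0,"gripper": 1}
    - {"x": 0,"y": 0,"z": 0,"wx": 0,"wy": 0,"wz": 0,"gripper": 1}

```text
time_s: 17.3
position: [0.6084, -0.4188, 0.3027]
tool_rot: [[0.573, 0.311, -0.758], [0.819, -0.215, 0.531], [0.002, -0.926, -0.378]]
ft_force: [-0.3, 0.6, -1.2]
grip_width: 0.02
```

```bash
python3 - <<'E'
from h import *
o=env.observe(); p=o['position'];R=o['tool_rot']; print(p,R.round(3).tolist(),o['ft_force'],o['q'].round(1),o['grip_width'])
print('tilt',np.degrees(np.arcsin(R[2,1])),'nose',p+R[:,1]*.140+R[:,2]*.2042)
c=cam('scene'); a=c[0][60:280,40:330]
cv2.imwrite('pics/p6.png',cv2.resize(a,(725,550)))
E
```

```text
[ 0.60837299 -0.4188003   0.30268889] [[0.573, 0.311, -0.758], [0.819, -0.215, 0.531], [0.002, -0.926, -0.378]] [-0.28039788  0.57575751 -1.18907847] [ -42.9   57.4   29.7  -20.9  159.3 -112.8] 0.02000228994940211
tilt -67.8073716691951 nose [ 0.4970266  -0.34037415  0.09593068]
```

View pics/p6.png

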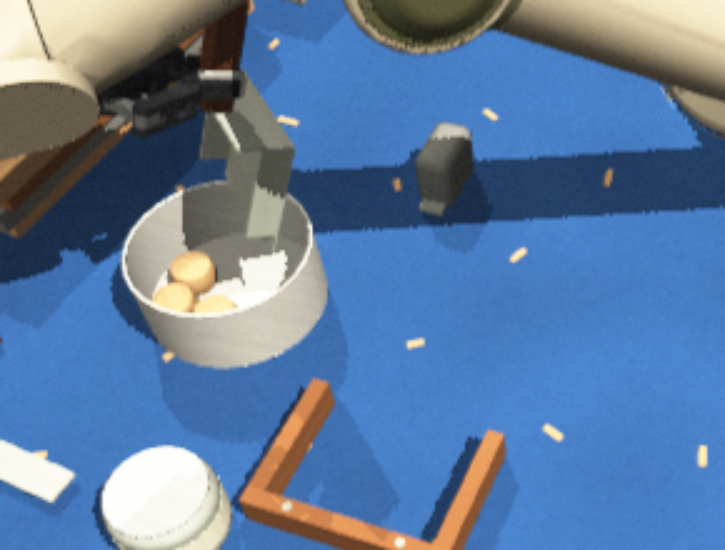

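All three blanks are in the tin at (192,271), (174,298) and (213,303) in the crop, and the stop and wax tin are unmoved. I'll level the scoop, lift it and take it back to where it lay.

```bash
python3 - <<'E'
from h import *
o=env.observe(); p=o['position'];R=o['tool_rot']
h=-35; N=np.array([.497,-.3404,0])
w=[tcp_for(N+[0,0,.10],.055,0,h,-55)+(4.6,),tcp_for(N+[0,0,.12],.055,0,h,-30)+(4.6,),tcp_for(N+[0,0,.15],.055,0,h,0)+(4.6,)]
w+=[((.5617,.1094,.32),scoopR(7.3,0)),((.5617,.1094,.22),scoopR(7.3,0),3.4)]
e=plan(w,1,start=(p,R)); print(e[0])
E
```

```text
22
[{"x": 0.02, "y": -2.26, "z": 1.73, "wx": -0.112, "wy": 0, "wz": 0.001, "gripper": 1}, {"x": 0.02, "y": -2.44, "z": 1.47, "wx": -0.112, "wy": -0.001, "wz": 0.001, "gripper": 1}, {"x": 0, "y": -2.24, "z": 1.67, "wx": -0.109, "wy": 0, "wz": 0, "gripper": 1}, {"x": 0, "y": -2.41, "z": 1.41, "wx": -0.109, "wy": 0, "wz": 0, "gripper": 1}, {"x": 0, "y": -2.55, "z": 1.15, "wx": -0.109, "wy": 0, "wz": 0, "gripper": 1}, {"x": 0, "y": -2.66, "z": 0.86, "wx": -0.109, "wy": 0, "wz": 0, "gripper": 1}, {"x": 0, "y": -2.46, "z": 1.78, "wx": -0.131, "wy": 0, "wz": 0, "gripper": 1}, {"x": 0, "y": -2.67, "z": 1.45, "wx": -0.131, "wy": 0, "wz": 0, "gripper": 1}, {"x": 0.01, "y": -2.83, "z": 1.09, "wx": -0.131, "wy": 0, "wz": 0, "gripper": 1}, {"x": 0, "y": -2.96, "z": 0.71, "wx": -0.131, "wy": 0, "wz": 0, "gripper": 1}, {"x": 4.51, "y": -0.72, "z": 0.38, "wx": 0, "wy": 0, "wz": -0.082, "gripper": 1}, {"x": 4.55, "y": -0.35, "z": 0.38, "wx": 0, "wy": 0, "wz": -0.082, "gripper": 1}, {"x": 4.56, "y": 0.02, "z": 0.38, "wx": 0, "wy": 0, "wz": -0.082, "gripper": 1}, {"x": 4.55, "y": 0.4, "z": 0.37, "wx": 0, "wy": 0, "wz": -0.082, "gripper": 1}, {"x": 4.49, "y": 0.77, "z": 0.38, "wx": 0, "wy": 0, "wz": -0.082, "gripper": 1}, {"x": 4.42, "y": 1.14, "z": 0.38, "wx": 0, "wy": 0, "wz": -0.082, "gripper": 1}, {"x": 4.32, "y": 1.49, "z": 0.38, "wx": 0, "wy": 0, "wz": -0.082, "gripper": 1}, {"x": 4.17, "y": 1.84, "z": 0.38, "wx": 0, "wy": 0, "wz": -0.082, "gripper": 1}, {"x": 4.01, "y": 2.18, "z": 0.38, "wx": 0, "wy": 0, "wz": -0.082, "gripper": 1}, {"x": 0, "y": 0, "z": 3.33, "wx": 0, "wy": 0, "wz": 0, "gripper": 1}]
[{"x": 0.01, "y": 0, "z": 3.33, "wx": 0, "wy": 0, "wz": 0, "gripper": 1}, {"x": 0, "y": 0, "z": 3.34, "wx": 0, "wy": 0, "wz": 0, "gripper": 1}]
[0.56174058 0.10941598 0.2199579 ]
```

>>> step_arm:
  increments:
    - {"x": 0.02,"y": -2.26,"z": 1.6,"wx": -0.112,"wy": 0,"wz": 0,"gripper": 1}
    - {"x": 0.02,"y": -2.44,"z": 1.4,"wx": -0.112,"wy": 0,"wz": 0,"gripper": 1}
    - {"x": 0,"y": -2.24,"z": 1.67,"wx": -0.109,"wy": 0,"wz": 0,"gripper": 1}
    - {"x": 0,"y": -2.41,"z": 1.41,"wx": -0.109,"wy": 0,"wz": 0,"gripper": 1}
    - {"x": 0,"y": -2.55,"z": 1.15,"wx": -0.109,"wy": 0,"wz": 0,"gripper": 1}
    - {"x": 0,"y": -2.66,"z": 0.86,"wx": -0.109,"wy": 0,"wz": 0,"gripper": 1}
    - {"x": 0,"y": -2.46,"z": 1.78,"wx": -0.131,"wy": 0,"wz": 0,"gripper": 1}
    - {"x": 0,"y": -2.67,"z": 1.45,"wx": -0.131,"wy": 0,"wz": 0,"gripper": 1}
    - {"x": 0,"y": -2.83,"z": 1.09,"wx": -0.131,"wy": 0,"wz": 0,"gripper": 1}
    - {"x": 0,"y": -2.96,"z": 0.71,"wx": -0.131,"wy": 0,"wz": 0,"gripper": 1}
    - {"x": 4.51,"y": -0.72,"z": 0.38,"wx": 0,"wy": 0,"wz": -0.082,"gripper": 1}
    - {"x": 4.55,"y": -0.35,"z": 0.38,"wx": 0,"wy": 0,"wz": -0.082,"gripper": 1}
    - {"x": 4.56,"y": 0.02,"z": 0.38,"wx": 0,"wy": 0,"wz": -0.082,"gripper": 1}
    - {"x": 4.55,"y": 0.4,"z": 0.37,"wx": 0,"wy": 0,"wz": -0.082,"gripper": 1}
    - {"x": 4.49,"y": 0.77,"z": 0.38,"wx": 0,"wy": 0,"wz": -0.082,"gripper": 1}
    - {"x": 4.42,"y": 1.14,"z": 0.38,"wx": 0,"wy": 0,"wz": -0.082,"gripper": 1}
    - {"x": 4.32,"y": 1.49,"z": 0.38,"wx": 0,"wy": 0,"wz": -0.082,"gripper": 1}
    - {"x": 4.17,"y": 1.84,"z": 0.38,"wx": 0,"wy": 0,"wz": -0.082,"gripper": 1}
    - {"x": 4.01,"y": 2.18,"z": 0.38,"wx": 0,"wy": 0,"wz": -0.082,"gripper": 1}
    - {"x": 0,"y": 0,"z": 0,"wx": 0,"wy": 0,"wz": 0,"gripper": 1}

```text
time_s: 19.35
position: [0.5638, 0.112, 0.3218]
tool_rot: [[-0.133, 0.991, 0.001], [0.991, 0.133, 0.005], [0.005, 0.001, -1.0]]
ft_force: [-0.3, -1.4, -2.1]
grip_width: 0.0203
```

```bash
python3 - <<'E'
from h import *
o=env.observe(); p=o['position'];R=o['tool_rot']; print(p,R.round(3).tolist(),o['ft_force'],o['q'].round(1),o['grip_width'])
plan([((.5617,.1094,.216),scoopR(7.3,0),3)],1)
E
```

```text
[0.5637945  0.11195728 0.32175289] [[-0.133, 0.991, 0.001], [0.991, 0.133, 0.005], [0.005, 0.001, -1.0]] [-0.3088227  -1.39562274 -2.12620472] [ -0.6  28.3  78.    0.3  73.7 -98.3] 0.02026860968721003
4
[{"x": -0.07, "y": -0.06, "z": 2.64, "wx": 0, "wy": -0.001, "wz": 0.001, "gripper": 1}, {"x": -0.07, "y": -0.07, "z": 2.65, "wx": 0.001, "wy": -0.002, "wz": 0.002, "gripper": 1}, {"x": -0.06, "y": -0.06, "z": 2.64, "wx": 0, "wy": -0.001, "wz": 0.001, "gripper": 1}, {"x": -0.06, "y": -0.06, "z": 2.64, "wx": 0, "wy": -0.001, "wz": 0.002, "gripper": 1}]
```

>>> step_arm:
  increments:
    - {"x": 0,"y": 0,"z": 2.6,"wx": 0,"wy": 0,"wz": 0,"gripper": 1}
    - {"x": 0,"y": 0,"z": 2.6,"wx": 0,"wy": 0,"wz": 0,"gripper": 1}
    - {"x": 0,"y": 0,"z": 2.6,"wx": 0,"wy": 0,"wz": 0,"gripper": 1}
    - {"x": 0,"y": 0,"z": 2.6,"wx": 0,"wy": 0,"wz": 0,"gripper": 1}
    - {"x": 0,"y": 0,"z": 0.5,"wx": 0,"wy": 0,"wz": 0,"gripper": 1}
    - {"x": 0,"y": 0,"z": 0,"wx": 0,"wy": 0,"wz": 0,"gripper": 1}
    - {"x": 0,"y": 0,"z": 0,"wx": 0,"wy": 0,"wz": 0,"gripper": 1}

```text
time_s: 20.05
position: [0.5638, 0.108, 0.2141]
tool_rot: [[-0.126, 0.992, 0.002], [0.992, 0.126, 0.004], [0.003, 0.002, -1.0]]
ft_force: [-0.1, -0.1, -2.6]
grip_width: 0.0198
```

>>> step_arm:
  increments:
    - {"x": 0,"y": 0,"z": 0.4,"wx": 0,"wy": 0,"wz": 0,"gripper": 1}
    - {"x": 0,"y": 0,"z": 0.3,"wx": 0,"wy": 0,"wz": 0,"gripper": 1}
    - {"x": 0,"y": 0,"z": 0.2,"wx": 0,"wy": 0,"wz": 0,"gripper": 1}
    - {"x": 0,"y": 0,"z": 0,"wx": 0,"wy": 0,"wz": 0,"gripper": 1}

```text
time_s: 20.45
position: [0.5636, 0.1082, 0.2039]
tool_rot: [[-0.127, 0.992, -0.001], [0.992, 0.127, 0.003], [0.004, -0.0, -1.0]]
ft_force: [-1.6, 1.0, 2.4]
grip_width: 0.0205
```

In contact with the table. Now I'll release and retreat straight up.

>>> step_arm:
  increments:
    - {"x": 0,"y": 0,"z": 0,"wx": 0,"wy": 0,"wz": 0,"gripper": 5}
    - {"x": 0,"y": 0,"z": 0,"wx": 0,"wy": 0,"wz": 0,"gripper": 5}
    - {"x": 0,"y": 0,"z": 0,"wx": 0,"wy": 0,"wz": 0,"gripper": 5}
    - {"x": 0,"y": 0,"z": 0,"wx": 0,"wy": 0,"wz": 0,"gripper": 5}
    - {"x": 0,"y": 0,"z": -2,"wx": 0,"wy": 0,"wz": 0,"gripper": 5}
    - {"x": 0,"y": 0,"z": -3,"wx": 0,"wy": 0,"wz": 0,"gripper": 5}
    - {"x": 0,"y": 0,"z": -4,"wx": 0,"wy": 0,"wz": 0,"gripper": 5}
    - {"x": 0,"y": -4,"z": -4,"wx": 0,"wy": 0,"wz": 0,"gripper": 5}
    - {"x": 0,"y": -4.5,"z": -1,"wx": 0,"wy": 0,"wz": 0,"gripper": 5}
    - {"x": 0,"y": -4.5,"z": -1,"wx": 0,"wy": 0,"wz": 0,"gripper": 5}
    - {"x": 0,"y": -4.5,"z": 0,"wx": 0,"wy": 0,"wz": 0,"gripper": 5}
    - {"x": 0,"y": 0,"z": 0,"wx": 0,"wy": 0,"wz": 0,"gripper": 5}
    - {"x": 0,"y": 0,"z": 0,"wx": 0,"wy": 0,"wz": 0,"gripper": 5}

```text
time_s: 21.75
position: [0.3944, 0.086, 0.3493]
tool_rot: [[-0.126, 0.992, 0.0], [0.992, 0.126, 0.003], [0.003, 0.001, -1.0]]
ft_force: [0.2, -0.1, -0.3]
grip_width: 0.05
```

```bash
python3 - <<'E'
from h import *
o=env.observe(); print(o['time_s'],o['position'],np.abs(o['qvel']).max())
a=cam('top')[0]; b=cam('scene')[0]
out=np.vstack([cv2.resize(a[60:350],(560,290)),cv2.resize(b[:],(413,310))[:, :413] if 0 else cv2.copyMakeBorder(cv2.resize(b,(413,310)),0,0,0,147,0)])
cv2.imwrite('pics/f.png',out)
E
```

```text
21.75 [0.39436408 0.08599725 0.34929148] 2.8027908045875947
```

View pics/f.png

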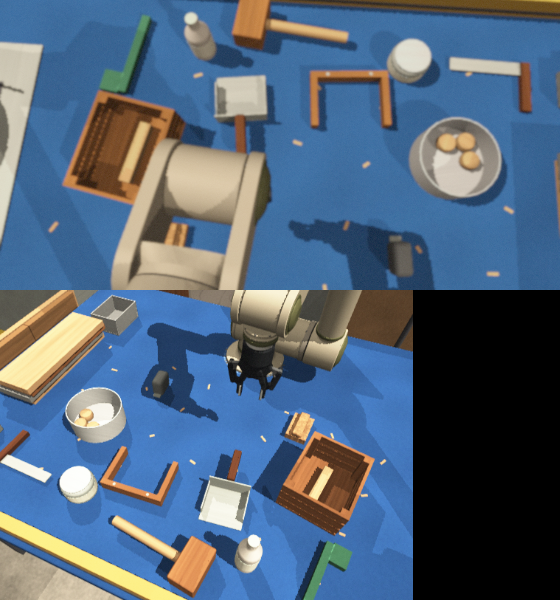

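The final views show the stick lying in the crate at (137,150), three blanks in the tin around (458,150), and the scoop flat and upright at (240,100). The bystanders are in place and the gripper is clear.

```bash
python3 -c "
from rig import env
print(env.close_job())"
```

```text
the job is handed in; nothing more can be done
None
```

The job is done and handed in at about 22 s of the 72 s allowed; handing in reports no verdict.

- **Stick:** I dropped it into the scrap crate first.
- **Blanks:** I scooped all three against the stop's back wall in one go and tipped them into the tin. Only the scoop touched them.
- **Scoop:** It is back flat and the right way up, within a few mm of where it started.

**Last checks:** The final top and scene pictures show the stick in the crate, three blanks in the tin, the scoop flat and nothing else visibly moved. I judged the bystanders by eye and did not measure them again. The gripper was open and clear of everything. The highest wrist force I read was about 38 N, during the last push into the stop, against the 120 N limit.

**Problem along the way:** My first move call was refused because its rows were incomplete. Nothing moved, and I resent it. No check failed or disagreed after that.

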